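# Charge the bench tumbler

## Task

Charge the tumbler for derusting: carry the blue tote over by its handle and tip its rusty spacers into the hopper, set the empty tote back upright on the black mat, and add every clamp block that lies on the bench and anything spilt. When all the rusty parts are in the hopper and the tote is upright again, shut the lid fully, and then turn the red turnbutton square across the lid's front edge to secure it; leave the oil can and the tape measure alone.

Things in the scene. Friction and masses are not known exactly. Their poses are not given: they have to be found in the camera images.
- tumbler: green bench tumbler, fixed, 206 mm wide (y); open square hopper, inside 160 (x) x 190 (y) mm, walls 8 mm, inner floor 12 mm and rim 112 mm above the bench. A 46 mm deep ledge at rim height along its front (-x), a black motor box (75 mm high, 60 mm deep) behind. Origin on the bench under the hopper's centre; x away from its front, y to its left, z up
- hopper_mouth (a point): centre of the hopper's open mouth, level with the rim (112 mm above the bench); axes as the tumbler's
- lid_hinge (a point): middle of the lid's hinge line, at the far rim of the hopper, 88 mm behind the mouth's centre; hinge line along the tumbler's y
- lid_edge (a point): middle of the lid's free edge, at half its thickness. The lid is an aluminium plate 176 (hinge to free edge) x 206 x 8 mm with a low black grip strip on its outer face 36 mm from the free edge (10 mm wide, standing 10 mm above the plate)
- lid (a joint): lid angle in rad: 0 shut flat on the rim, 1.57 standing upright, up to 1.85 leaning back (start 1.6 to 1.72). A stiff hinge (about 0.3 N m, some 2 to 3 N at the free edge) holds it where it is left
- turnbutton (a joint): angle of the red turnbutton in rad: 0 along the front ledge (clear of the lid), 1.57 square across the lid's front edge; stop at 1.62. Growing values carry its left (+y) end away from the robot over the lid (clockwise from above). It stays where it is left (about 0.03 N m)
- button_pivot (a point): top centre of the turnbutton over its vertical pivot, which stands on the front ledge 24 mm in front of the shut lid's edge. The button is a bar 90 mm long, 18 mm wide and 18 mm high; its underside is 12 mm and its top 30 mm above the ledge and hopper rim
- button_end (a point): tip of the turnbutton's end that lies on the left (+y) at angle 0, at mid height of the bar, 45 mm from the pivot axis
- mat: black rubber mat, fixed, 180 (x) x 220 (y) x 4 mm; origin on the bench under its centre
- tote: blue plastic tote, 0.25 kg, 134 mm long (x), floor 5 mm thick and 126 mm wide (y), walls 42 mm high at both ends and on the +y side; the -y side is the pouring side, a lip that rises at only 18 degrees, with 26 mm high side guards. A handle bar along x bridges the middle. Origin at the centre of the underside, which is on the mat at the start
- tote_handle (a point): middle of the tote's black handle bar, 108 mm above its underside; bar along the tote's x, 134 mm long, 14 mm wide (y), 24 mm high, free space below it down to the spacers (59 mm)
- tote_lip (a point): middle of the edge of the tote's pouring lip: 96 mm to -y and 14 mm up from the tote's origin
- oil_can: bystander: grey thumb oiler with a long brass spout, 69 x 80 x 156 mm, origin under its centre
- tape_measure: bystander: yellow pocket tape measure, 36 x 78 x 60 mm, origin under it
- spacer_t1: rusty brown turned steel spacer, a spool 34 mm in diameter and 54 mm tall with a slightly narrower waist, about 0.1 kg; origin at the centre of one end face (its underside at the start), z along its axis to the other end. Stands in the tote at the start (may be absent)
- spacer_t2: rusty brown turned steel spacer, a spool 34 mm in diameter and 54 mm tall with a slightly narrower waist, about 0.1 kg; origin at the centre of one end face (its underside at the start), z along its axis to the other end. Stands in the tote at the start (may be absent)
- spacer_t3: rusty brown turned steel spacer, a spool 34 mm in diameter and 54 mm tall with a slightly narrower waist, about 0.1 kg; origin at the centre of one end face (its underside at the start), z along its axis to the other end. Stands in the tote at the start (may be absent)
- spacer_t4: rusty brown turned steel spacer, a spool 34 mm in diameter and 54 mm tall with a slightly narrower waist, about 0.1 kg; origin at the centre of one end face (its underside at the start), z along its axis to the other end. Stands in the tote at the start (may be absent)
- spacer_t5: rusty brown turned steel spacer, a spool 34 mm in diameter and 54 mm tall with a slightly narrower waist, about 0.1 kg; origin at the centre of one end face (its underside at the start), z along its axis to the other end. Stands in the tote at the start (may be absent)
- block_1: rusty brown split clamp block, a bar 34 (x) x 60 (y) x 40 mm (z) with a dark round bore through it along x, 0.15 kg; origin at the centre of its underside, z up. Lies on the bench between tote and tumbler at the start (may be absent). The fixed red toolbox, 0.2 m high, stands behind the tote, beyond x = 0.57 and left of y = 0.12
- block_2: rusty brown split clamp block, a bar 34 (x) x 60 (y) x 40 mm (z) with a dark round bore through it along x, 0.15 kg; origin at the centre of its underside, z up. Lies on the bench between tote and tumbler at the start (may be absent). The fixed red toolbox, 0.2 m high, stands behind the tote, beyond x = 0.57 and left of y = 0.12
- block_3: rusty brown split clamp block, a bar 34 (x) x 60 (y) x 40 mm (z) with a dark round bore through it along x, 0.15 kg; origin at the centre of its underside, z up. Lies on the bench between tote and tumbler at the start (may be absent). The fixed red toolbox, 0.2 m high, stands behind the tote, beyond x = 0.57 and left of y = 0.12

How it is judged (in metres and radians):
On the way, in this order (a step that is already met when the one before it is completed fails the run):
1. the tote is lifted clear of the mat, level, with its spacers in it (height (world z) of tote above 0.03 m and angle between tote's own z axis and vertical below 0.35 rad and x of spacer_t1 in the frame of tote between -0.07 and 0.07 m and y of spacer_t1 in the frame of tote between -0.1 and 0.07 m and z of spacer_t1 in the frame of tote between -0.01 and 0.08 m and x of spacer_t2 in the frame of tote between -0.07 and 0.07 m and y of spacer_t2 in the frame of tote between -0.1 and 0.07 m and z of spacer_t2 in the frame of tote between -0.01 and 0.08 m and x of spacer_t3 in the frame of tote between -0.07 and 0.07 m and y of spacer_t3 in the frame of tote between -0.1 and 0.07 m and z of spacer_t3 in the frame of tote between -0.01 and 0.08 m and x of spacer_t4 in the frame of tote between -0.07 and 0.07 m and y of spacer_t4 in the frame of tote between -0.1 and 0.07 m and z of spacer_t4 in the frame of tote between -0.01 and 0.08 m and x of spacer_t5 in the frame of tote between -0.07 and 0.07 m and y of spacer_t5 in the frame of tote between -0.1 and 0.07 m and z of spacer_t5 in the frame of tote between -0.01 and 0.08 m), for 0.2 s.
2. the tote is tipped (more than 0.5 rad) over the hopper (angle between tote's own z axis and vertical above 0.5 rad and height (world z) of tote_lip above 0.09 m and horizontal distance between tote_lip and hopper_mouth below 0.12 m), for 0.2 s.
3. every spacer and clamp block is in the hopper, below the rim, and the tote is upright again (x of spacer_t1 in the frame of hopper_mouth between -0.09 and 0.09 m and y of spacer_t1 in the frame of hopper_mouth between -0.105 and 0.105 m and z of spacer_t1 in the frame of hopper_mouth between -0.112 and -0.005 m and x of spacer_t2 in the frame of hopper_mouth between -0.09 and 0.09 m and y of spacer_t2 in the frame of hopper_mouth between -0.105 and 0.105 m and z of spacer_t2 in the frame of hopper_mouth between -0.112 and -0.005 m and x of spacer_t3 in the frame of hopper_mouth between -0.09 and 0.09 m and y of spacer_t3 in the frame of hopper_mouth between -0.105 and 0.105 m and z of spacer_t3 in the frame of hopper_mouth between -0.112 and -0.005 m and x of spacer_t4 in the frame of hopper_mouth between -0.09 and 0.09 m and y of spacer_t4 in the frame of hopper_mouth between -0.105 and 0.105 m and z of spacer_t4 in the frame of hopper_mouth between -0.112 and -0.005 m and x of spacer_t5 in the frame of hopper_mouth between -0.09 and 0.09 m and y of spacer_t5 in the frame of hopper_mouth between -0.105 and 0.105 m and z of spacer_t5 in the frame of hopper_mouth between -0.112 and -0.005 m and x of block_1 in the frame of hopper_mouth between -0.09 and 0.09 m and y of block_1 in the frame of hopper_mouth between -0.105 and 0.105 m and z of block_1 in the frame of hopper_mouth between -0.112 and -0.005 m and x of block_2 in the frame of hopper_mouth between -0.09 and 0.09 m and y of block_2 in the frame of hopper_mouth between -0.105 and 0.105 m and z of block_2 in the frame of hopper_mouth between -0.112 and -0.005 m and x of block_3 in the frame of hopper_mouth between -0.09 and 0.09 m and y of block_3 in the frame of hopper_mouth between -0.105 and 0.105 m and z of block_3 in the frame of hopper_mouth between -0.112 and -0.005 m and angle between tote's own z axis and vertical below 0.2 rad), for 0.2 s.
4. the lid is shut (within 0.05 rad) (value of joint lid below 0.05 rad), for 0.2 s.
5. the turnbutton is turned across the lid (past 1.3 rad) (value of joint turnbutton above 1.3 rad), for 0.2 s.
At the end, for the whole second after the job is handed in: Every spacer and block lies in the hopper, its origin below the rim; the tote stands upright (within 0.08 rad) at rest on the mat, centred within 60 mm along each of the mat's axes; the lid is shut to within 0.05 rad; the turnbutton is past 1.3 rad, across the lid (x of spacer_t1 in the frame of hopper_mouth between -0.09 and 0.09 m and y of spacer_t1 in the frame of hopper_mouth between -0.105 and 0.105 m and z of spacer_t1 in the frame of hopper_mouth between -0.112 and -0.005 m and x of spacer_t2 in the frame of hopper_mouth between -0.09 and 0.09 m and y of spacer_t2 in the frame of hopper_mouth between -0.105 and 0.105 m and z of spacer_t2 in the frame of hopper_mouth between -0.112 and -0.005 m and x of spacer_t3 in the frame of hopper_mouth between -0.09 and 0.09 m and y of spacer_t3 in the frame of hopper_mouth between -0.105 and 0.105 m and z of spacer_t3 in the frame of hopper_mouth between -0.112 and -0.005 m and x of spacer_t4 in the frame of hopper_mouth between -0.09 and 0.09 m and y of spacer_t4 in the frame of hopper_mouth between -0.105 and 0.105 m and z of spacer_t4 in the frame of hopper_mouth between -0.112 and -0.005 m and x of spacer_t5 in the frame of hopper_mouth between -0.09 and 0.09 m and y of spacer_t5 in the frame of hopper_mouth between -0.105 and 0.105 m and z of spacer_t5 in the frame of hopper_mouth between -0.112 and -0.005 m and x of block_1 in the frame of hopper_mouth between -0.09 and 0.09 m and y of block_1 in the frame of hopper_mouth between -0.105 and 0.105 m and z of block_1 in the frame of hopper_mouth between -0.112 and -0.005 m and x of block_2 in the frame of hopper_mouth between -0.09 and 0.09 m and y of block_2 in the frame of hopper_mouth between -0.105 and 0.105 m and z of block_2 in the frame of hopper_mouth between -0.112 and -0.005 m and x of block_3 in the frame of hopper_mouth between -0.09 and 0.09 m and y of block_3 in the frame of hopper_mouth between -0.105 and 0.105 m and z of block_3 in the frame of hopper_mouth between -0.112 and -0.005 m and x of tote in the frame of mat between -0.06 and 0.06 m and y of tote in the frame of mat between -0.06 and 0.06 m and angle between tote's own z axis and vertical below 0.08 rad and height (world z) of tote below 0.02 m and linear speed of tote below 0.02 m/s and value of joint lid below 0.05 rad and value of joint turnbutton above 1.3 rad); the robot touches nothing.
It fails at once if the oil can or the tape measure is shifted by more than 30 mm or tipped over (distance of any of oil_can, tape_measure from where it was at the start of the episode above 0.03 m or angle between any of oil_can, tape_measure's own z axis and vertical above 0.5 rad).
It fails at once if the turnbutton is turned across while the lid still stands open (value of joint turnbutton above 1.2 rad and value of joint lid above 0.3 rad).
Of spacer_t1, spacer_t2, spacer_t3, spacer_t4, spacer_t5 only 3 to 5 are there at a start; the rules pass over those that are not, and their reading is None.
Of block_1, block_2, block_3 only 2 to 3 are there at a start; the rules pass over those that are not, and their reading is None.
At some moment in a run one of block_1, block_2, block_3 may be knocked a few centimetres aside while the robot is not near it.
It also fails if it takes over 210 s, if anything falls off the work surface, if the arm or the gripper's body presses on something with over 40 N, if the wrist force passes 120 N, or if a joint passes its speed limit or range.

## Robot

A 7-joint arm with a two-finger parallel gripper is mounted at the origin on a cart in front of the work surface, level with it; the furniture and walls round the work are solid. World frame = base frame: x ahead of the robot, y to its left, z up, the work surface at z = 0. Lengths are in mm, angles in rad, forces in N, time in s.
With the tool pointing down it reaches from about 425 to 975 mm from the base axis. Payload 16.7 kg.
Tool frame: the origin (TCP) lies at the very end of the fingers, on their centre line; the grasp point (between the pads) lies 19 mm behind it (r.grip_depth is the distance from the TCP to the grasp point, in mm); z points along the fingers, y is the line along which they close (so a half turn about z gives the same grasp; the last joint's range is limited). The gripper opens to 85 mm and grips with 20 to 120 N. Pads are 22 mm wide; open, the fingers measure 114 mm over their backs; the gripper's body (76 mm by 85 mm) begins 54 mm behind the grasp point. The pads swing forward as they close: fully open they stand 13 mm farther back than shut.
Start: joints at [0.984, 0.426, 0.074, 1.606, -0.034, 1.111, -0.067], TCP at [286.13, -611.313, 208.702] pointing down, gripper open.
Joint ranges: [-2.85, 2.85], [-0.5, 2.14], [-1.23, 1.37], [0.21, 2.46], [-1.02, 4.16], [0.16, 2.05], [-2.73, 2.73]. Speed limits (rad/s): [1.89, 1.89, 2.39, 2.39, 3.01, 3.01, 3.01].

## Interface

Orientations are given as a rotation vector (axis times angle).
In Python, from station import readout, optics, r gives the robot as it stands.
- The arm moves only by the tool move_arm, never from a script. Its arguments are lists of equal length, an entry for each row: "travel": the shift along the tool's x, y, z in mm, a list of three; "twist": the turn, a rotation vector about the tool's x, y, z in degrees, a list of three. A call has 1 to 20 rows; each row shifts and turns the commanded pose from where the row before left it, along the tool's axes as they then stand; what a row does not reach is not made up. A row lasts 1/8 s, in which the tool goes at most 62.5 mm and 10.7 degrees, less where a joint would pass 70% of its speed; a pose out of reach is approached as far as the arm can. A call is refused whole if a number of a shift passes 62.5 or a number of a turn 10.7, either way. A call with a gripper value outside its range is refused whole. "gripper" is the opening, from -1 (shut) to 1 (fully open), set as the call begins (left out, the last holds). The fingers move at their own pace and stop on an object; "force" is the grip in N (left out, the last holds). Time passes only in rows, so rows that do not move let the fingers close. It gives the time, the measured TCP pose, the force, the opening and the grip force at its end, in the units of the state.
- readout.sense(): the state, without advancing time (a new reading comes with each control period).
- optics.grab_frame(name): name is "scene" or "side" or "wrist"; returns a dict with "frame" (420x560x3 uint8, red, green, blue), "fx", "fy", "cx", "cy" (pixels), "extrinsics" (4x4, takes a point from camera to world coordinates). Camera axes: x right, y down, z forward; pixel columns grow to the right and rows downward; lengths in mm; the calibration is good to about 2 mm. The wrist camera is an equidistant fisheye: a pixel r from the principal point sees the ray r / f radians off the axis. A picture is of the moment at which its call begins. There is no depth.
- r.hand_in(): hands the job in; it is judged then, once.
Trained networks look in a picture, given as the dict that the camera call returned (one of the last four; its "shot" number tells which), for a name from the list of things; names that differ only in an ending like _2 or _b are one class to them, and where a whole thing is asked for, a point or a joint stands for the part that bears it (a point fixed in the world has none). Each returns a list of dicts, best first, with "score" (0 to 1); they miss things now and then, are a little off and sometimes report something else, mostly with a low value. They report only what shows in the picture. A call takes as long as a camera call.
- optics.find_in(picture, name): "xyz" ([x, y, z] in mm, in world coordinates, good to about 4 mm: the middle of the surface that is visible of it).
- optics.mark_of(picture, name): "xyz" ([x, y, z] in mm, in world coordinates, good to about 4 mm: a listed point, or the origin of a listed thing).
The state is a dict: "time": time; "joint_positions": joint angles; "dq": joint speeds; "joint_efforts": joint torques, N m; "tcp_pos": TCP position; "eef_rot": TCP orientation; "force": force on the tool from outside, world axes, zero at the start; "torque": the same for the moment, N m; "gripper_width": finger opening in mm; "grasp_force": force on a finger pad.
Only numpy, scipy, OpenCV 4.12 (cv2) and the standard library are available. Lean on these libraries where they do the work, as an engineer would, in place of code of your own. Each camera call takes 0.05 s, during which the arm holds its last target. There are 200 camera calls.

## Working session

There is one attempt and no reset: what is moved stays moved. The work goes in short steps, Python scripts to look and compute and a tool call to move; the robot and the scene stay as the last step left them, time stands still between calls to the robot, and variables do not carry over. Pictures are saved under pics/ and viewed, at most 14 in all, crops included, and the job is handed in when it is done.

Besides the shell and the picture viewer there is one more tool, called after ">>>" as name(argument=value, ...) on one line, values as JSON. move_arm: Moves the arm, as the interface text tells. Its arguments: {"type":"object","properties":{"travel":{"type":"array","items":{"type":"array","items":{"type":"number"}}},"twist":{"type":"array","items":{"type":"array","items":{"type":"number"}}},"gripper":{"type":"number"},"force":{"type":"number"}},"required":["travel","twist"]}

```bash
ls; mkdir -p pics
cat > h.py <<'E'
import numpy as np, cv2
from scipy.spatial.transform import Rotation as R
from station import readout, optics, r
def save(p,n): cv2.imwrite(f'pics/{n}.png', p['frame'][:,:,::-1])
def st():
    s=readout.sense(); print('t',round(s['time'],2),'tcp',np.round(s['tcp_pos'],1),'w',np.round(s['gripper_width'],1),'gf',np.round(s['grasp_force'],1),'F',np.round(s['force'],1),'q',np.round(s['joint_positions'],2)); print(np.round(R.from_rotvec(s['eef_rot']).as_matrix(),3).tolist()); return s
E
python3 - <<'E'
from h import *
s=st()
ps={c:optics.grab_frame(c) for c in ('scene','side')}
for c,p in ps.items():
    save(p,c+'0'); print(c,p['fx'],p['cx'],p['cy'],np.round(p['extrinsics'],3).tolist())
    for n in ['tumbler','hopper_mouth','lid_hinge','lid_edge','button_pivot','button_end','mat','tote','tote_handle','tote_lip','oil_can','tape_measure','spacer_t1','block_1']:
        print(n,[(np.round(d['xyz']).astype(int).tolist(),round(d['score'],2)) for d in optics.mark_of(p,n)][:6])
E
```

```text
pics
t 0.0 tcp [ 286. -611.  208.] w 85.4 gf 0.0 F [-0.3  0.3 -1.2] q [ 0.98  0.43  0.07  1.61 -0.03  1.11 -0.07]
[[0.906, 0.424, -0.001], [0.424, -0.906, 0.001], [-0.0, -0.001, -1.0]]
scene 439.5389557234303 282.49036721185814 207.57275165742172 [[-0.693, -0.539, 0.479, -57.765], [-0.721, 0.524, -0.453, 713.481], [-0.007, -0.659, -0.752, 1043.768], [0.0, 0.0, 0.0, 1.0]]
tumbler [([564, -213, 2], 0.98)]
hopper_mouth [([564, -216, 110], 0.85), ([563, -216, 1], 0.53)]
lid_hinge [([650, -224, 114], 0.9)]
lid_edge [([669, -226, 286], 0.97)]
button_pivot [([454, -203, 142], 0.66), ([580, 36, 0], 0.3)]
button_end [([466, -162, 129], 0.54)]
mat []
tote [([470, 344, -2], 0.69)]
tote_handle [([466, 341, 111], 0.68)]
tote_lip [([486, 250, 19], 0.68)]
oil_can [([686, 38, 0], 0.7)]
tape_measure [([374, 560, 0], 0.91)]
spacer_t1 [([435, 316, 8], 0.6), ([465, 365, 11], 0.56), ([424, 356, 9], 0.54), ([474, 322, 9], 0.4)]
block_1 [([575, 32, 0], 0.79), ([511, -4, -3], 0.74), ([436, 40, -2], 0.72)]
side 389.7790474252756 279.4407851922549 204.92649853884745 [[0.7, -0.374, 0.608, -72.595], [-0.713, -0.338, 0.614, -486.168], [-0.025, -0.864, -0.504, 618.649], [0.0, 0.0, 0.0, 1.0]]
tumbler []
hopper_mouth [([561, -216, 115], 0.94), ([651, -223, 114], 0.66)]
lid_hinge [([652, -220, 110], 0.57), ([486, 255, 17], 0.23)]
lid_edge [([671, -228, 284], 0.65), ([437, 311, 12], 0.39)]
button_pivot [([452, -203, 143], 0.86)]
button_end [([462, -159, 136], 0.9)]
mat [([467, 346, 110], 0.6), ([469, 330, 3], 0.59), ([422, 356, 7], 0.28), ([507, -4, 0], 0.27)]
tote [([467, 341, 3], 0.59)]
tote_handle [([468, 344, 107], 0.88)]
tote_lip [([484, 253, 18], 0.55), ([378, 559, 2], 0.54)]
oil_can [([687, 35, -1], 0.72)]
tape_measure [([375, 557, 2], 0.63)]
spacer_t1 [([507, 330, 9], 0.65), ([461, 367, 10], 0.57), ([425, 356, 8], 0.56), ([478, 323, 7], 0.5), ([648, -223, 110], 0.49)]
block_1 [([507, -2, 1], 0.91), ([441, 42, -1], 0.71), ([576, 36, 0], 0.59)]
```

View pics/scene0.png

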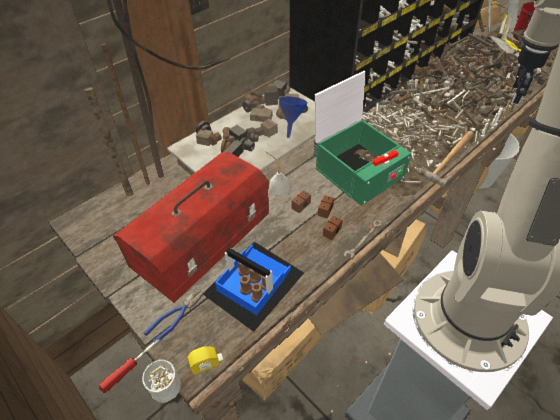

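View pics/side0.png

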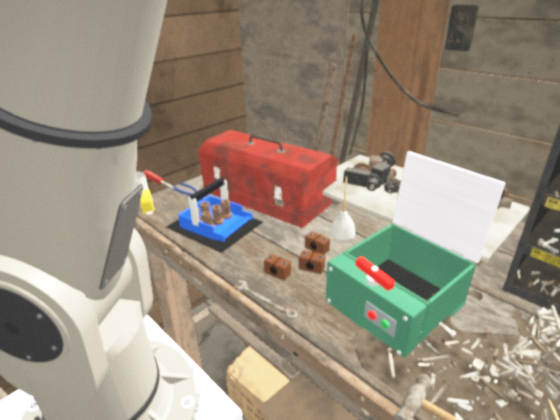

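The scene view shows the tote at px (255,275), three blocks at (300–332,200–228), the tumbler at (362,160) with its lid up, the oil can at (280,182) and the tape measure at (203,360). The side view agrees.

```bash
cat >> h.py <<'E'
def tool(yaw,tilt=0):
    """tool down, tool x at yaw deg (world), then tilted by tilt deg about its own x"""
    return R.from_euler('z',yaw,degrees=True)*R.from_euler('x',180+tilt,degrees=True)
def plan(wps, maxmm=50, maxdeg=8, start=None):
    """wps: (tcp, Rotation[, nmin]); prints rows for move_arm"""
    s=readout.sense(); p=np.array(s['tcp_pos']); q=R.from_rotvec(s['eef_rot'])
    if start: p,q=np.array(start[0],float),start[1]
    T,W=[],[]
    for w in wps:
        P=np.array(w[0],float); Q=w[1]; rv=(q.inv()*Q).as_rotvec(degrees=True)
        n=int(max(np.ceil(np.linalg.norm(P-p)/maxmm),np.ceil(np.linalg.norm(rv)/maxdeg),w[2] if len(w)>2 else 1))
        p0,q0=p,q
        for i in range(1,n+1):
            Pt=p0+(P-p0)*i/n; Qt=q0*R.from_rotvec(rv*i/n,degrees=True)
            t=np.round(q.inv().apply(Pt-p),1); v=np.round((q.inv()*Qt).as_rotvec(degrees=True),2)
            p=p+q.apply(t); q=q*R.from_rotvec(v,degrees=True)
            T.append(t.tolist()); W.append(v.tolist())
    for i in range(0,len(T),20): print('travel',T[i:i+20],'\ntwist',W[i:i+20])
def look(cam,names,k=4,f='mark_of',name=None):
    p=optics.grab_frame(cam)
    if name: save(p,name)
    for n in names: print(cam,n,[(np.round(d['xyz']).astype(int).tolist(),round(d['score'],2)) for d in getattr(optics,f)(p,n)][:k])
    return p
E
python3 - <<'E'
from h import *
plan([((430,-430,300),tool(11),1),((500,-150,310),tool(11)),((500,120,300),tool(11)),((466,342,260),tool(11))],maxmm=56)
E
```

```text
travel [[41.4, -20.6, -18.3], [40.4, -22.7, -18.2], [39.2, -24.6, -18.3], [38.0, -26.5, -18.2], [36.6, -28.4, -18.3], [20.4, -43.6, -1.7], [20.3, -43.6, -1.6], [20.4, -43.5, -1.7], [20.3, -43.6, -1.7], [20.4, -43.6, -1.6], [20.3, -43.6, -1.7], [10.3, -53.0, 2.0], [10.3, -53.0, 2.0], [10.3, -53.0, 2.0], [10.3, -53.0, 2.0], [10.3, -53.0, 2.0], [1.8, -44.9, 8.0], [1.8, -44.9, 8.0], [1.8, -44.9, 8.0], [1.8, -44.8, 8.0]] 
twist [[-0.0, 0.0, 2.82], [-0.0, 0.0, 2.81], [-0.0, 0.0, 2.82], [-0.0, 0.0, 2.81], [-0.0, 0.0, 2.82], [-0.0, 0.0, 0.0], [-0.0, 0.0, 0.0], [-0.0, 0.0, 0.0], [-0.0, 0.0, 0.0], [-0.0, 0.0, 0.0], [-0.0, 0.0, 0.0], [-0.0, 0.0, 0.0], [-0.0, 0.0, 0.0], [-0.0, 0.0, 0.0], [-0.0, 0.0, 0.0], [-0.0, 0.0, 0.0], [-0.0, 0.0, 0.0], [-0.0, 0.0, 0.0], [-0.0, 0.0, 0.0], [-0.0, 0.0, 0.0]]
travel [[1.8, -44.9, 8.1]] 
twist [[-0.0, 0.0, 0.0]]
```

>>> move_arm(travel=[[41,-21,-18],[40,-23,-18],[39,-25,-18],[38,-26,-18],[37,-28,-18],[20,-44,-2],[20,-44,-2],[20,-44,-2],[20,-44,-2],[20,-44,-2],[20,-44,-2],[10,-53,2],[10,-53,2],[10,-53,2],[10,-53,2],[10,-53,2],[2,-45,8],[2,-45,8],[2,-45,8],[2,-45,8]], twist=[[0,0,2.8],[0,0,2.8],[0,0,2.8],[0,0,2.8],[0,0,2.8],[0,0,0],[0,0,0],[0,0,0],[0,0,0],[0,0,0],[0,0,0],[0,0,0],[0,0,0],[0,0,0],[0,0,0],[0,0,0],[0,0,0],[0,0,0],[0,0,0],[0,0,0]], gripper=1, force=60)

```text
time: 4.0
tcp_pos: [467.4, 301.3, 268.7]
eef_rot: [-3.127, -0.303, -0.001]
force: [0.3, -0.1, 1.0]
gripper_width: 85.7
grasp_force: 0.0
```

Run:
```python
from h import *
st()
look('wrist',['tote','tote_handle','tote_lip','mat','spacer_t1','block_1'],6,name='w1')
plan([((467,342,230),tool(11)),((467,342,93),tool(11))],maxmm=30)
```

```text
t 4.0 tcp [467.4 301.3 268.7] w 85.7 gf 0.0 F [ 0.3 -0.1  1. ] q [-0.22  0.22 -0.54  1.78  0.12  1.18 -2.18]
[[0.981, 0.192, 0.0], [0.192, -0.981, 0.0], [0.0, -0.0, -1.0]]
wrist tote [([467, 345, 4], 0.65)]
wrist tote_handle [([465, 344, 115], 0.55)]
wrist tote_lip [([486, 247, 21], 0.61), ([506, 328, 10], 0.55)]
wrist mat []
wrist spacer_t1 [([474, 320, 11], 0.97), ([510, 328, 9], 0.84), ([422, 357, 8], 0.78), ([463, 363, 11], 0.76), ([431, 314, 10], 0.55)]
wrist block_1 [([571, 37, 1], 0.76), ([509, -4, -3], 0.69), ([437, 39, -3], 0.56)]
travel [[3.5, -21.3, 19.5], [3.6, -21.2, 19.4], [-0.0, -0.0, 27.4], [-0.0, -0.0, 27.4], [-0.0, -0.0, 27.4], [-0.0, -0.0, 27.4], [-0.0, -0.0, 27.4]] 
twist [[0.01, -0.01, -0.0], [0.01, -0.01, -0.01], [-0.0, -0.0, 0.0], [-0.0, -0.0, 0.0], [-0.0, -0.0, 0.0], [-0.0, -0.0, 0.0], [-0.0, -0.0, 0.0]]
```

View pics/w1.png

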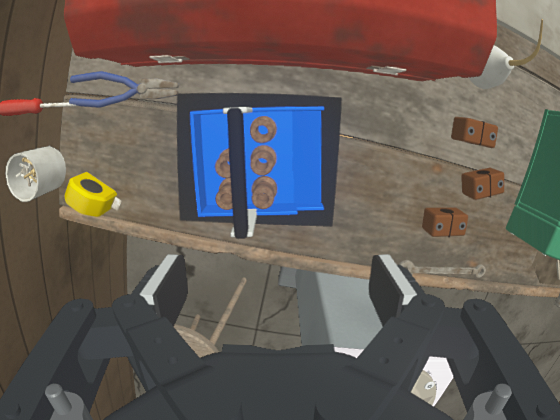

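The wrist view shows the handle bar at px (237,172), the pouring side to the right (tool +y) and 5 spacers. Grasp pose is confirmed.

>>> move_arm(travel=[[4,-21,20],[4,-21,20],[0,0,27],[0,0,27],[0,0,27],[0,0,27],[0,0,28],[0,0,0]], twist=[[0,0,0],[0,0,0],[0,0,0],[0,0,0],[0,0,0],[0,0,0],[0,0,0],[0,0,0]])

```text
time: 5.35
tcp_pos: [467.1, 341.0, 91.5]
eef_rot: [3.125, 0.301, -0.004]
force: [-0.1, -0.6, -0.4]
gripper_width: 85.4
grasp_force: 0.0
```

>>> move_arm(travel=[[0,0,0],[0,0,0],[0,0,0],[0,0,0],[0,0,0],[0,0,0],[0,0,-10],[0,0,-15],[0,0,-20],[0,0,-20],[0,0,0]], twist=[[0,0,0],[0,0,0],[0,0,0],[0,0,0],[0,0,0],[0,0,0],[0,0,0],[0,0,0],[0,0,0],[0,0,0],[0,0,0]], gripper=-1, force=100)

```text
time: 6.72
tcp_pos: [468.4, 343.5, 160.0]
eef_rot: [-3.125, -0.303, -0.005]
force: [1.2, 0.6, -8.6]
gripper_width: 10.5
grasp_force: 98.2
```

Run:
```python
from h import *
st()
look('side',['tote','tote_handle','tote_lip'])
look('scene',['tote','tote_handle','tote_lip','mat'])
p=optics.grab_frame('wrist');save(p,'w2')
```

```text
t 6.72 tcp [468.4 343.5 160. ] w 10.5 gf 98.2 F [ 1.2  0.6 -8.6] q [-0.31  0.37 -0.54  1.85  0.22  0.98 -2.32]
[[0.981, 0.192, 0.003], [0.192, -0.981, 0.002], [0.003, -0.001, -1.0]]
side tote [([469, 339, 67], 0.95), ([477, 321, 74], 0.6), ([439, 44, -1], 0.36)]
side tote_handle [([468, 344, 174], 0.7), ([651, -223, 112], 0.34)]
side tote_lip [([488, 251, 82], 0.8), ([453, -204, 144], 0.75)]
scene tote [([469, 344, 62], 0.56), ([457, -204, 138], 0.28)]
scene tote_handle [([464, 340, 175], 0.88)]
scene tote_lip [([486, 248, 79], 0.56)]
scene mat [([464, 334, 0], 0.86)]
```

View pics/w2.png

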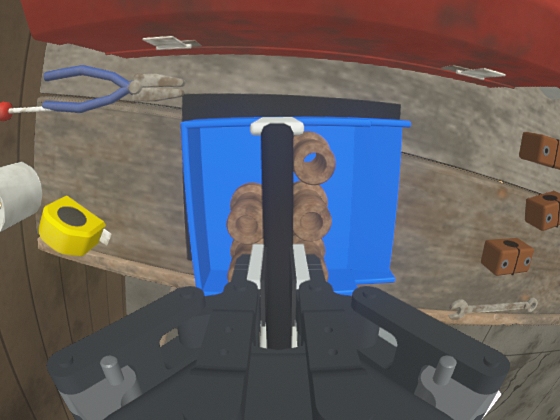

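Wrist view: bar firmly between the pads at px (278,250), five spacers standing in the level tote. Now the carry.

```bash
cat >> h.py <<'E'
M=np.array([563,-216,112.]); TY=-5.
Ry=R.from_euler('z',TY,degrees=True)
def pour(ly,lz,th):
    """tcp pose with lip at tumbler y=ly (from mouth centre), world z=lz, tilt th deg"""
    t=np.radians(th); c,s=np.cos(t),np.sin(t); rot=lambda y,z: np.array([y*c-z*s,y*s+z*c])
    h=np.array([ly,lz])-rot(-96,-94); tcp=h+rot(0,-20.5)
    return M*[1,1,0]+Ry.apply([2,tcp[0],0])+[0,0,tcp[1]], tool(TY,th)
E
python3 - <<'E'
from h import *
w=[((470,320,200),tool(11),2),((475,150,250),tool(5)),((520,20,250),tool(0)),(*pour(50,165,0),3)]
plan(w,maxmm=32)
print('POUR')
plan([(*pour(47,140,25),5),(*pour(45,132,40),3),(*pour(45,130,55),3),(*pour(45,130,68),3)],maxdeg=6,start=pour(50,165,0))
E
```

```text
travel [[-0.9, 11.4, -21.3], [-0.8, 11.4, -21.3], [-4.6, 28.0, -8.3], [-4.1, 28.0, -8.3], [-3.6, 28.1, -8.4], [-3.1, 28.2, -8.3], [-2.6, 28.2, -8.3], [-2.2, 28.3, -8.3], [6.7, 26.7, -0.0], [7.2, 26.6, -0.0], [7.6, 26.4, -0.0], [8.1, 26.3, -0.0], [8.6, 26.1, -0.0], [14.4, 22.7, 2.9], [14.9, 22.4, 2.8], [15.4, 22.0, 2.9], [15.9, 21.7, 2.9]] 
twist [[0.0, 0.01, 0.04], [0.0, 0.02, 0.05], [0.0, -0.0, 1.0], [0.0, -0.0, 1.0], [0.0, -0.0, 1.0], [0.0, -0.0, 1.0], [0.0, -0.0, 1.0], [0.0, -0.0, 1.0], [0.0, -0.0, 1.0], [0.0, -0.0, 1.0], [0.0, -0.0, 1.0], [0.0, -0.0, 1.0], [0.0, -0.0, 1.0], [0.0, -0.0, 1.25], [0.0, -0.0, 1.25], [0.0, -0.0, 1.25], [0.0, -0.0, 1.25]]
POUR
travel [[-0.0, 8.6, -1.7], [-0.0, 8.4, -2.5], [-0.0, 8.2, -3.2], [-0.0, 7.9, -3.9], [-0.0, 7.5, -4.6], [0.0, 9.2, -5.3], [0.0, 8.6, -6.1], [0.0, 8.1, -6.8], [-0.0, 7.9, -6.9], [0.0, 7.2, -7.6], [0.0, 6.5, -8.2], [0.0, 6.3, -6.6], [0.0, 5.9, -7.0], [0.0, 5.2, -7.5]] 
twist [[5.0, -0.0, -0.0], [5.0, -0.0, 0.0], [5.0, -0.0, -0.0], [5.0, -0.0, 0.0], [5.0, -0.0, 0.0], [5.0, -0.0, -0.0], [5.0, 0.0, -0.0], [5.0, -0.0, -0.0], [5.0, 0.0, 0.0], [5.0, 0.0, 0.0], [5.0, 0.0, -0.0], [4.33, 0.0, -0.0], [4.34, 0.0, -0.0], [4.33, 0.0, -0.0]]
```

>>> move_arm(travel=[[-1,11,-21],[-1,12,-21],[-5,28,-8],[-4,28,-8],[-4,28,-9],[-3,28,-8],[-2,28,-8],[-2,28,-9],[7,27,0],[7,27,0],[8,26,0],[8,26,0],[9,26,0],[14,23,2],[15,22,2],[15,22,2],[16,22,2],[0,0,0],[0,0,0]], twist=[[0,0,0],[0,0,0],[0,0,1],[0,0,1],[0,0,1],[0,0,1],[0,0,1],[0,0,1],[0,0,1],[0,0,1],[0,0,1],[0,0,1],[0,0,1],[0,0,1.25],[0,0,1.25],[0,0,1.25],[0,0,1.25],[0,0,0],[0,0,0]])

```text
time: 9.6
tcp_pos: [578.7, -70.2, 241.4]
eef_rot: [-3.138, 0.135, 0.001]
force: [-0.2, 0.3, -8.0]
gripper_width: 10.4
grasp_force: 98.7
```

Run:
```python
from h import *
st(); print(pour(50,165,0)[0])
look('side',['tote','tote_handle','tote_lip','hopper_mouth','lid_hinge','spacer_t1'],6)
look('scene',['tote','tote_handle','tote_lip','lid_edge'],name='s2')
plan([(*pour(47,140,25),5),(*pour(45,132,40),3),(*pour(45,130,55),3),(*pour(45,130,68),3)],maxdeg=6)
```

```text
t 9.6 tcp [578.7 -70.2 241.4] w 10.4 gf 98.7 F [-0.2  0.3 -8. ] q [ 0.23  0.26 -0.27  1.77  0.08  1.12 -1.72]
[[0.996, -0.086, -0.001], [-0.086, -0.996, 0.0], [-0.001, -0.0, -1.0]]
[577.71712784 -70.72988556 238.5       ]
side tote [([578, -72, 150], 0.79)]
side tote_handle [([580, -68, 260], 0.95)]
side tote_lip [([570, -161, 164], 0.85)]
side hopper_mouth [([470, 332, 5], 0.73), ([652, -224, 110], 0.53)]
side lid_hinge [([648, -222, 110], 0.87), ([673, -230, 288], 0.5)]
side spacer_t1 [([619, -97, 161], 0.87), ([580, -93, 155], 0.79), ([539, -90, 159], 0.73), ([575, -49, 156], 0.65), ([468, 333, 2], 0.27)]
scene tote [([581, -70, 150], 0.64)]
scene tote_handle [([577, -72, 261], 0.87)]
scene tote_lip [([570, -169, 170], 0.95), ([539, -44, 153], 0.33)]
scene lid_edge [([671, -226, 288], 0.91), ([563, -217, 3], 0.39)]
travel [[-0.2, 8.8, -1.1], [-0.1, 8.6, -1.8], [-0.1, 8.4, -2.6], [-0.2, 8.2, -3.3], [-0.1, 7.9, -4.0], [-0.0, 9.2, -5.3], [-0.0, 8.6, -6.1], [-0.0, 8.1, -6.8], [-0.0, 7.9, -7.0], [-0.0, 7.2, -7.6], [-0.0, 6.5, -8.2], [-0.0, 6.3, -6.6], [-0.0, 5.9, -7.0], [-0.0, 5.3, -7.4]] 
twist [[5.0, 0.0, 0.02], [5.0, 0.01, 0.01], [5.0, -0.0, 0.02], [5.0, 0.0, 0.02], [5.0, 0.0, 0.02], [5.0, 0.0, -0.0], [5.0, 0.0, -0.0], [5.0, 0.0, -0.0], [5.0, 0.0, -0.0], [5.0, 0.0, -0.0], [5.0, 0.0, -0.0], [4.33, 0.0, -0.0], [4.34, 0.0, -0.0], [4.33, 0.0, -0.0]]
```

View pics/s2.png

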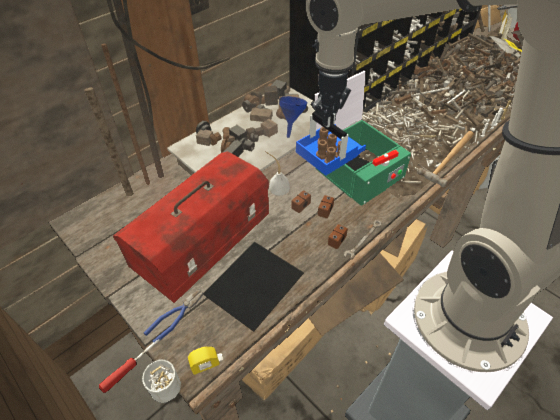

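The scene view shows the tote level at px (330,150), its lip over the hopper's left rim. One block has shifted to (338,236). Pouring.

>>> move_arm(travel=[[0,9,-1],[0,9,-2],[0,8,-3],[0,8,-3],[0,8,-4],[0,9,-5],[0,9,-6],[0,8,-7],[0,8,-7],[0,7,-8],[0,7,-8],[0,6,-7],[0,6,-7],[0,5,-7],[0,0,0],[0,0,0],[0,0,0],[0,0,0]], twist=[[5,0,0],[5,0,0],[5,0,0],[5,0,0],[5,0,0],[5,0,0],[5,0,0],[5,0,0],[5,0,0],[5,0,0],[5,0,0],[4.5,0,0],[4.5,0,0],[4,0,0],[0,0,0],[0,0,0],[0,0,0],[0,0,0]])

```text
time: 12.45
tcp_pos: [567.2, -203.3, 247.4]
eef_rot: [-1.955, 0.083, -0.057]
force: [0.8, -0.4, -2.8]
gripper_width: 10.3
grasp_force: 101.6
```

Run:
```python
from h import *
st()
a=look('side',['tote_lip','tote_handle','spacer_t1'],6)
b=look('scene',['tote_lip','tote_handle','spacer_t1','block_1'],6)
w=optics.grab_frame('wrist')
f=lambda p,x0,y0:cv2.resize(p['frame'][y0:y0+180,x0:x0+200],(400,360))
cv2.imwrite('pics/c3.png',np.hstack([f(a,300,140),f(b,260,60)])[:,:,::-1])
```

```text
t 12.45 tcp [ 567.2 -203.3  247.4] w 10.3 gf 101.6 F [ 0.8 -0.4 -2.8] q [ 0.91  0.76 -0.33  1.49 -0.74  1.65 -0.83]
[[0.996, -0.031, 0.079], [-0.085, -0.375, 0.923], [0.001, -0.927, -0.376]]
side tote_lip [([569, -168, 128], 0.69)]
side tote_handle [([568, -216, 252], 0.65)]
side spacer_t1 [([626, -266, 31], 0.87)]
scene tote_lip []
scene tote_handle [([564, -224, 253], 0.97), ([376, 557, 0], 0.19)]
scene spacer_t1 [([582, -308, 30], 0.62), ([547, -278, 30], 0.41), ([623, -262, 30], 0.4), ([578, 35, 0], 0.33), ([652, -229, 115], 0.19)]
scene block_1 [([578, 34, -2], 0.84), ([404, 53, 0], 0.74), ([564, -214, 1], 0.72), ([510, -7, 1], 0.66)]
```

View pics/c3.png

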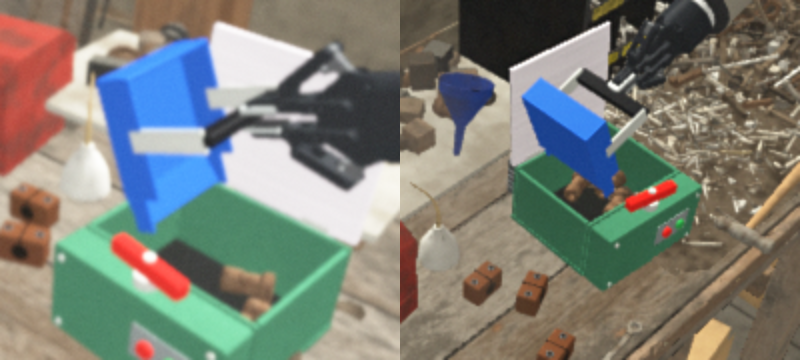

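The crops show the tote tipped and empty (force down to 2.8 N), with the spacers in the hopper. Returning the tote.

Run:
```python
from h import *
plan([(*pour(45,140,40),3),(*pour(50,175,0),5),((520,20,250),tool(0)),((478,150,250),tool(5)),((467,338,180),tool(11)),((467,338,93),tool(11))],maxdeg=9.5,maxmm=45)
```

```text
travel [[-0.3, -10.9, 16.7], [-0.2, -13.4, 14.8], [-0.3, -15.6, 12.4], [-0.0, -10.2, 11.1], [-0.0, -11.7, 9.5], [-0.0, -12.9, 7.8], [-0.0, -13.8, 5.9], [-0.0, -14.5, 4.0], [-21.8, -28.5, -0.5], [-21.0, -29.1, -0.5], [-20.1, -29.6, -0.5], [-10.5, -32.5, -0.0], [-9.8, -32.7, -0.0], [-9.1, -33.0, -0.0], [-8.3, -33.1, -0.0], [1.1, -37.6, 14.0], [1.8, -37.7, 14.0], [2.7, -37.5, 14.0], [3.4, -37.5, 14.0], [4.3, -37.5, 14.0]] 
twist [[-9.34, 0.02, 0.01], [-9.33, 0.02, 0.02], [-9.34, 0.03, 0.01], [-8.0, -0.0, 0.0], [-8.0, -0.0, 0.0], [-8.0, -0.0, -0.0], [-8.0, -0.0, -0.0], [-8.0, -0.0, -0.0], [0.0, -0.0, -1.67], [0.0, -0.0, -1.66], [0.01, -0.0, -1.67], [-0.0, -0.0, -1.25], [-0.0, -0.0, -1.25], [-0.0, -0.0, -1.25], [-0.0, -0.0, -1.25], [-0.0, -0.0, -1.2], [-0.0, -0.0, -1.2], [-0.0, -0.0, -1.2], [-0.0, -0.0, -1.2], [-0.0, -0.0, -1.2]]
travel [[-0.0, 0.0, 43.5], [-0.0, 0.0, 43.5]] 
twist [[-0.0, -0.0, -0.0], [-0.0, -0.0, -0.0]]
```

>>> move_arm(travel=[[0,-11,17],[0,-13,15],[0,-16,12],[0,-10,11],[0,-12,9],[0,-13,8],[0,-14,6],[0,-14,4],[-22,-28,0],[-21,-29,-1],[-20,-30,0],[-11,-32,0],[-10,-33,0],[-9,-33,0],[-8,-33,0],[1,-38,14],[2,-38,14],[3,-37,14],[3,-37,14],[4,-38,14]], twist=[[-9.3,0,0],[-9.3,0,0],[-9.4,0,0],[-8,0,0],[-8,0,0],[-8,0,0],[-8,0,0],[-8,0,0],[0,0,-1.7],[0,0,-1.7],[0,0,-1.7],[0,0,-1.2],[0,0,-1.2],[0,0,-1.2],[0,0,-1.2],[0,0,-1.2],[0,0,-1.2],[0,0,-1.2],[0,0,-1.2],[0,0,-1.2]])

```text
time: 15.45
tcp_pos: [465.8, 338.6, 179.6]
eef_rot: [-3.127, -0.301, 0.001]
force: [1.4, 0.1, -4.1]
gripper_width: 10.4
grasp_force: 101.3
```

Run:
```python
from h import *
st()
look('scene',['mat','block_1'])
look('side',['mat','block_1','tote','tote_handle','tote_lip'])
plan([((467,338,180),tool(11)),((467,338,115),tool(11)),((467,338,92.5),tool(11),2)],maxdeg=9.5,maxmm=45)
```

```text
t 15.45 tcp [465.8 338.6 179.6] w 10.4 gf 101.3 F [ 1.4  0.1 -4.1] q [-0.3   0.34 -0.54  1.84  0.2   1.02 -2.3 ]
[[0.982, 0.191, -0.0], [0.191, -0.982, 0.0], [-0.0, -0.0, -1.0]]
scene mat [([464, 331, 2], 0.94)]
scene block_1 [([509, -8, 0], 0.81), ([581, 34, 3], 0.77), ([402, 56, 0], 0.51)]
side mat [([468, 331, -1], 0.94)]
side block_1 [([575, 35, -1], 0.94), ([410, 56, 1], 0.8)]
side tote [([466, 335, 88], 0.7)]
side tote_handle [([464, 340, 196], 0.97)]
side tote_lip [([482, 246, 103], 0.76)]
travel [[0.3, -1.4, 0.4], [0.0, 0.0, 32.5], [0.0, 0.0, 32.5], [0.0, 0.0, 11.2], [0.0, 0.0, 11.3]] 
twist [[0.01, -0.04, -0.1], [-0.0, 0.0, 0.0], [-0.0, 0.0, 0.0], [-0.0, 0.0, 0.0], [-0.0, 0.0, 0.0]]
```

>>> move_arm(travel=[[0,2,0],[0,0,32],[0,0,32],[0,0,12],[0,0,11],[0,0,0]], twist=[[0,0,0],[0,0,0],[0,0,0],[0,0,0],[0,0,0],[0,0,0]])

```text
time: 16.65
tcp_pos: [467.5, 335.9, 93.9]
eef_rot: [-3.127, -0.3, -0.002]
force: [0.2, 0.4, -3.3]
gripper_width: 10.2
grasp_force: 101.3
```

>>> move_arm(travel=[[0,0,0],[0,0,0],[0,0,0],[0,0,0],[0,0,0],[0,0,-30],[0,0,-45],[0,0,-45],[0,0,-45],[0,0,0]], twist=[[0,0,0],[0,0,0],[0,0,0],[0,0,0],[0,0,0],[0,0,0],[0,0,0],[0,0,0],[0,0,0],[0,0,0]], gripper=1)

```text
time: 17.9
tcp_pos: [468.1, 336.6, 261.5]
eef_rot: [-3.124, -0.3, -0.008]
force: [-0.9, 0.5, -0.2]
gripper_width: 85.4
grasp_force: 0.0
```

Run:
```python
from h import *
st()
look('wrist',['tote','block_1','tote_handle','tote_lip','spacer_t1'],name='w4')
```

```text
t 17.9 tcp [468.1 336.6 261.5] w 85.4 gf 0.0 F [-0.9  0.5 -0.2] q [-0.28  0.26 -0.55  1.75  0.15  1.17 -2.25]
[[0.982, 0.19, 0.005], [0.19, -0.982, 0.003], [0.005, -0.002, -1.0]]
wrist tote [([469, 337, 4], 0.76)]
wrist block_1 [([406, 56, -3], 0.89), ([511, -4, 0], 0.87)]
wrist tote_handle [([464, 337, 111], 0.55), ([572, 37, -1], 0.19)]
wrist tote_lip [([487, 242, 18], 0.74)]
wrist spacer_t1 []
```

View pics/w4.png

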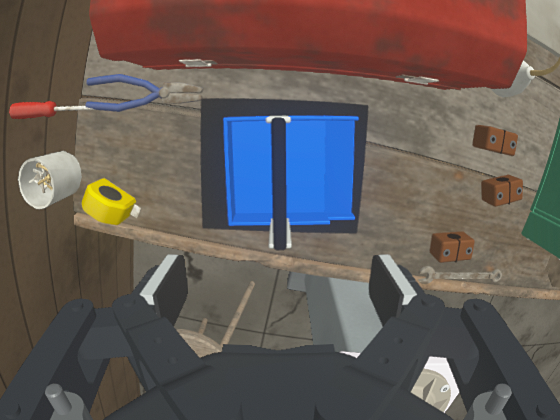

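The tote is empty and upright on the mat at px (285,165); blocks at (495,140), (502,190) and (452,247). Next I'll look over the blocks for their yaw.

Run:
```python
from h import *
plan([((480,40,300),tool(0))],maxmm=50)
```

```text
travel [[-7.2, 48.7, -7.2], [-5.6, 48.9, -7.1], [-4.1, 49.1, -7.2], [-2.5, 49.2, -7.2], [-0.9, 49.2, -7.2], [0.7, 49.2, -7.1]] 
twist [[0.01, 0.02, 1.83], [0.0, 0.01, 1.83], [0.01, 0.02, 1.83], [0.01, 0.01, 1.83], [0.0, 0.02, 1.83], [0.01, 0.01, 1.83]]
```

>>> move_arm(travel=[[-7,49,-7],[-6,49,-7],[-4,49,-7],[-2,49,-7],[-1,49,-7],[1,49,-7],[0,0,0]], twist=[[0,0,1.8],[0,0,1.8],[0,0,1.8],[0,0,1.8],[0,0,1.8],[0,0,1.8],[0,0,0]])

```text
time: 19.08
tcp_pos: [481.4, 37.0, 299.8]
eef_rot: [3.141, -0.004, -0.001]
force: [-0.6, 1.0, 0.2]
gripper_width: 85.3
grasp_force: 0.0
```

```bash
cat >> h.py <<'E'
def topview(p,z=40,x0=350,x1=650,y0=-80,y1=120,s=2):
    """wrist picture resampled onto the plane z; image up = +x, left = +y, s px/mm"""
    X,Y=np.meshgrid(np.arange(y1,y0,-1/s),np.arange(x1,x0,-1/s)); P=np.stack([Y,X,np.full_like(X,z)],-1)
    E=np.array(p['extrinsics']); c=(P-E[:3,3])@E[:3,:3]
    rr=np.hypot(c[...,0],c[...,1]); a=np.arctan2(rr,c[...,2])/np.maximum(rr,1e-9)
    return cv2.remap(p['frame'],(p['cx']+p['fx']*a*c[...,0]).astype('f4'),(p['cy']+p['fy']*a*c[...,1]).astype('f4'),cv2.INTER_LINEAR)
E
python3 - <<'E'
from h import *
st()
p=look('wrist',['block_1','button_pivot','button_end','spacer_t1','lid_hinge','hopper_mouth'],6)
print(np.round(p['extrinsics'],2).tolist())
cv2.imwrite('pics/t5.png',topview(p)[:,:,::-1])
look('side',['block_1','spacer_t1'],8)
E
```

```text
t 19.07 tcp [481.4  37.  299.8] w 85.3 gf 0.0 F [-0.6  1.   0.2] q [ 0.12  0.05 -0.34  1.89  0.02  1.21 -1.8 ]
[[1.0, -0.003, -0.0], [-0.003, -1.0, -0.001], [-0.0, 0.001, -1.0]]
wrist block_1 [([507, -3, -1], 0.88), ([404, 57, -2], 0.61), ([654, -224, 111], 0.34), ([621, -260, 27], 0.19)]
wrist button_pivot [([455, -209, 140], 0.88), ([624, -264, 28], 0.56), ([377, 560, -1], 0.55)]
wrist button_end [([465, -158, 134], 0.86), ([512, -5, 2], 0.26)]
wrist spacer_t1 [([512, -208, 66], 0.92), ([583, -307, 30], 0.9), ([623, -264, 31], 0.76), ([548, -276, 31], 0.69), ([507, -297, 30], 0.56)]
wrist lid_hinge [([653, -224, 111], 0.66), ([623, -261, 29], 0.58), ([567, -214, 1], 0.56), ([507, -298, 30], 0.29)]
wrist hopper_mouth [([564, -216, 113], 0.96), ([486, 240, 17], 0.73), ([507, -298, 31], 0.29), ([507, -209, 67], 0.17)]
[[-0.0, -0.96, -0.28, 554.94], [-1.0, 0.0, 0.0, 36.21], [0.0, 0.28, -0.96, 464.73], [0.0, 0.0, 0.0, 1.0]]
side block_1 [([507, -1, 2], 0.97), ([408, 57, 0], 0.73), ([576, 35, -1], 0.62)]
side spacer_t1 [([562, -217, 113], 0.65), ([623, -266, 33], 0.55)]
```

View pics/t5.png

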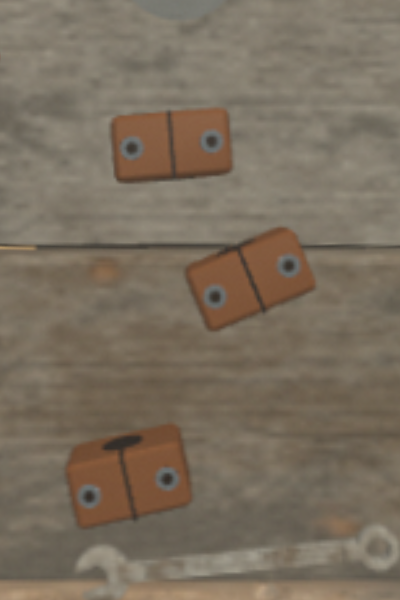

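The rectified top view (2 px/mm) gives block centres (577,34) yaw 5°, (510,-6) yaw 23° and (406,56) yaw 12°. The five spacers are detected in the hopper. Picking the middle block.

Run:
```python
from h import *
plan([((509.5,-6,110),tool(23)),((509.5,-6,4),tool(23))],maxmm=40)
a=((509.5,-6,4),tool(23))
print('carry');plan([((509.5,-6,180),tool(23)),((594,-187,180),tool(-5)),((594,-187,55),tool(-5))],maxmm=45,start=a)
```

```text
travel [[5.6, 9.5, 38.0], [4.9, 9.8, 37.9], [4.0, 10.2, 38.0], [3.2, 10.6, 38.0], [2.4, 10.7, 38.0], [-0.0, -0.0, 35.3], [-0.0, -0.0, 35.3], [-0.0, -0.0, 35.4]] 
twist [[-0.0, 0.0, -4.55], [-0.0, 0.0, -4.56], [-0.01, 0.01, -4.55], [0.0, -0.0, -4.56], [0.0, 0.0, -4.55], [0.0, 0.0, -0.0], [0.0, 0.0, -0.0], [0.0, 0.0, -0.0]]
carry
travel [[0.0, 0.0, -44.0], [-0.0, 0.0, -44.0], [-0.0, 0.0, -44.0], [-0.0, 0.0, -44.0], [1.4, 39.9, 0.0], [5.3, 39.6, 0.0], [9.2, 38.9, 0.0], [12.9, 37.8, 0.0], [16.5, 36.4, 0.0], [-0.0, 0.0, 41.7], [-0.0, 0.0, 41.6], [-0.0, 0.0, 41.7]] 
twist [[0.0, 0.0, 0.0], [0.0, 0.0, 0.0], [0.0, 0.0, 0.0], [0.0, 0.0, 0.0], [-0.0, -0.0, 5.6], [-0.0, -0.0, 5.6], [-0.0, -0.0, 5.6], [-0.0, -0.0, 5.6], [-0.0, -0.0, 5.6], [-0.0, -0.0, 0.0], [-0.0, -0.0, 0.0], [-0.0, -0.0, 0.0]]
```

>>> move_arm(travel=[[6,9,38],[5,10,38],[4,10,38],[3,11,38],[2,11,38],[0,0,35],[0,0,35],[0,0,35],[0,0,0]], twist=[[0,0,-4.5],[0,0,-4.6],[0,0,-4.6],[0,0,-4.6],[0,0,-4.5],[0,0,0],[0,0,0],[0,0,0],[0,0,0]])

```text
time: 20.7
tcp_pos: [508.0, -6.6, 3.2]
eef_rot: [-3.077, -0.627, 0.006]
force: [-0.3, 0.1, 1.3]
gripper_width: 85.5
grasp_force: 0.0
```

>>> move_arm(travel=[[0,0,0],[0,0,0],[0,0,0],[0,0,0],[0,0,-44],[0,0,-44],[0,0,-44],[0,0,-44],[0,0,0]], twist=[[0,0,0],[0,0,0],[0,0,0],[0,0,0],[0,0,0],[0,0,0],[0,0,0],[0,0,0],[0,0,0]], gripper=-1, force=60)

```text
time: 21.82
tcp_pos: [511.7, -6.8, 185.5]
eef_rot: [3.077, 0.625, 0.011]
force: [0.4, 0.8, -2.3]
gripper_width: 57.7
grasp_force: 66.3
```

Held (57.7 mm, 66 N). Carry to the hopper and release.

>>> move_arm(travel=[[1,40,0],[5,40,0],[9,39,0],[13,38,0],[15,36,0],[0,0,43],[0,0,43],[0,0,44],[0,0,0]], twist=[[0,0,5.6],[0,0,5.6],[0,0,5.6],[0,0,5.6],[0,0,5.6],[0,0,0],[0,0,0],[0,0,0],[0,0,0]])

```text
time: 22.95
tcp_pos: [589.6, -187.8, 48.2]
eef_rot: [-3.137, 0.137, 0.009]
force: [-0.3, -0.1, -0.6]
gripper_width: 58.0
grasp_force: 66.3
```

>>> move_arm(travel=[[0,0,0],[0,0,0],[0,0,0],[0,0,-40],[0,0,-50],[0,0,-50],[0,0,0]], twist=[[0,0,0],[0,0,0],[0,0,0],[0,0,0],[0,0,0],[0,0,0],[0,0,0]], gripper=0.7)

```text
time: 23.82
tcp_pos: [594.3, -189.1, 196.0]
eef_rot: [3.137, -0.138, 0.012]
force: [-0.4, 1.3, -0.4]
gripper_width: 72.8
grasp_force: 0.0
```

Run:
```python
from h import *
st()
look('side',['block_1'],6)
look('scene',['block_1'],6)
plan([((560,-20,220),tool(5)),((577.5,34,110),tool(5)),((577.5,34,4),tool(5))],maxmm=45)
a=((577.5,34,4),tool(5))
print('carry');plan([((577.5,34,180),tool(5)),((554,-183,180),tool(-5)),((554,-183,55),tool(-5))],maxmm=45,start=a)
```

```text
t 23.82 tcp [ 594.3 -189.1  196. ] w 72.8 gf 0.0 F [-0.4  1.3 -0.4] q [ 0.34  0.36 -0.17  1.74  0.07  1.05 -1.51]
[[0.996, -0.088, 0.007], [-0.088, -0.996, -0.002], [0.008, 0.001, -1.0]]
side block_1 [([576, 38, 0], 0.95), ([409, 55, 1], 0.94), ([575, -187, 30], 0.53)]
scene block_1 [([577, 34, 2], 0.73), ([580, -191, 28], 0.58), ([404, 58, -2], 0.52), ([670, -228, 291], 0.39)]
travel [[-11.5, -41.3, -7.4], [-9.8, -41.7, -7.5], [-7.8, -42.1, -7.4], [-6.1, -42.4, -7.5], [7.4, -17.4, 36.7], [7.4, -17.4, 36.6], [7.4, -17.4, 36.7], [-0.0, -0.0, 35.3], [-0.0, -0.0, 35.4], [-0.0, -0.1, 35.3]] 
twist [[-0.0, 0.02, -2.5], [-0.01, 0.01, -2.51], [-0.0, 0.02, -2.5], [-0.01, 0.02, -2.51], [0.0, -0.0, 0.0], [0.0, -0.0, 0.0], [0.0, -0.0, 0.0], [0.0, -0.0, 0.0], [0.0, -0.0, 0.0], [0.0, -0.0, 0.0]]
carry
travel [[0.0, 0.0, -44.0], [-0.0, 0.0, -44.0], [-0.0, 0.0, -44.0], [-0.0, 0.0, -44.0], [-8.5, 42.8, 0.0], [-6.9, 43.1, 0.0], [-5.5, 43.3, 0.0], [-3.9, 43.5, 0.0], [-2.4, 43.6, 0.0], [-0.0, -0.0, 41.7], [-0.0, -0.0, 41.6], [-0.0, -0.0, 41.7]] 
twist [[0.0, 0.0, 0.0], [0.0, 0.0, 0.0], [0.0, 0.0, 0.0], [0.0, 0.0, 0.0], [-0.0, -0.0, 2.0], [-0.0, -0.0, 2.0], [-0.0, -0.0, 2.0], [-0.0, -0.0, 2.0], [-0.0, -0.0, 2.0], [-0.0, -0.0, -0.0], [-0.0, -0.0, 0.0], [-0.0, -0.0, 0.0]]
```

>>> move_arm(travel=[[-12,-41,-7],[-10,-42,-7],[-8,-42,-7],[-6,-42,-8],[7,-17,37],[7,-17,37],[7,-17,37],[0,0,35],[0,0,35],[0,0,36],[0,0,0]], twist=[[0,0,-2.5],[0,0,-2.5],[0,0,-2.5],[0,0,-2.5],[0,0,0],[0,0,0],[0,0,0],[0,0,0],[0,0,0],[0,0,0],[0,0,0]], gripper=1)

```text
time: 25.4
tcp_pos: [573.6, 32.0, -0.0]
eef_rot: [3.139, 0.137, -0.01]
force: [0.9, 0.3, 0.4]
gripper_width: 85.6
grasp_force: 0.0
```

>>> move_arm(travel=[[0,0,0],[0,0,0],[0,0,0],[0,0,0],[0,0,-44],[0,0,-44],[0,0,-44],[0,0,-44],[0,0,0]], twist=[[0,0,0],[0,0,0],[0,0,0],[0,0,0],[0,0,0],[0,0,0],[0,0,0],[0,0,0],[0,0,0]], gripper=-1)

```text
time: 26.52
tcp_pos: [578.3, 32.3, 183.7]
eef_rot: [-3.139, -0.136, -0.012]
force: [-0.5, 0.6, -1.6]
gripper_width: 58.5
grasp_force: 65.7
```

>>> move_arm(travel=[[-11,41,0],[-9,41,0],[-8,41,0],[-6,41,0],[-5,41,0],[0,0,38],[0,0,38],[0,0,36],[0,0,0]], twist=[[0,0,2],[0,0,2],[0,0,2],[0,0,2],[0,0,2],[0,0,0],[0,0,0],[0,0,0],[0,0,0]])

```text
time: 27.65
tcp_pos: [540.0, -173.0, 65.1]
eef_rot: [-3.138, 0.136, 0.003]
force: [-0.2, 0.5, -0.8]
gripper_width: 58.1
grasp_force: 72.9
```

>>> move_arm(travel=[[0,0,0],[0,0,0],[0,0,0],[0,0,-40],[0,0,-50],[0,0,-50],[0,0,0]], twist=[[0,0,0],[0,0,0],[0,0,0],[0,0,0],[0,0,0],[0,0,0],[0,0,0]], gripper=0.7)

```text
time: 28.52
tcp_pos: [542.8, -174.4, 211.3]
eef_rot: [3.137, -0.138, 0.011]
force: [0.3, -0.2, 0.3]
gripper_width: 73.1
grasp_force: 0.0
```

Run:
```python
from h import *
st()
look('side',['block_1'],6)
p=look('wrist',['block_1','spacer_t1'],8)
cv2.imwrite('pics/t6.png',np.hstack([topview(p,60,440,700,-340,-90),topview(p,40,350,610,0,110)])[:,:,::-1])
plan([((500,20,220),tool(12))],maxmm=45)
```

```text
t 28.52 tcp [ 542.8 -174.4  211.3] w 73.1 gf 0.0 F [ 0.3 -0.2  0.3] q [ 0.36  0.26 -0.19  1.84  0.06  1.04 -1.51]
[[0.996, -0.088, 0.007], [-0.088, -0.996, -0.002], [0.007, 0.001, -1.0]]
side block_1 [([540, -170, 48], 0.68), ([410, 58, -1], 0.67), ([572, -189, 32], 0.47)]
wrist block_1 [([574, -190, 30], 0.88), ([540, -169, 43], 0.81), ([511, -208, 67], 0.52)]
wrist spacer_t1 [([583, -310, 34], 0.91), ([548, -276, 30], 0.87), ([508, -209, 63], 0.66), ([507, -295, 27], 0.65), ([624, -265, 30], 0.6), ([486, 241, 21], 0.42), ([466, -158, 131], 0.16)]
travel [[-11.4, -37.9, -2.8], [-9.1, -38.5, -2.8], [-6.9, -38.9, -2.8], [-4.4, -39.3, -2.8], [-2.2, -39.6, -2.9]] 
twist [[-0.01, 0.02, -3.4], [-0.0, 0.02, -3.41], [-0.01, 0.02, -3.4], [-0.01, 0.02, -3.41], [-0.01, 0.02, -3.4]]
```

View pics/t6.png

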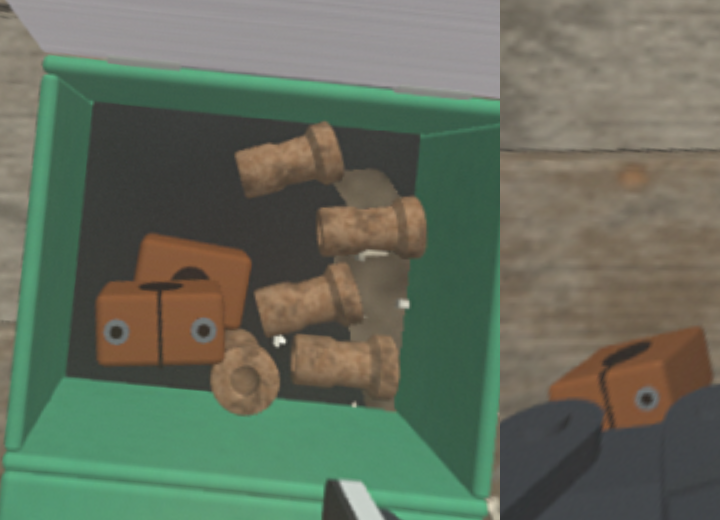

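Left crop: five spacers and two blocks lie in the hopper, with the back-left corner free. Right crop: the third block is still at about (406,56). It is close to the robot, so I'll grasp it with the tool tilted.

```bash
cat >> h.py <<'E'
def tiltb(yaw,phi): return tool(yaw)*R.from_euler('y',phi,degrees=True)
E
python3 - <<'E'
from h import *
Q=tiltb(12,-15); u=Q.as_matrix()[:,2]
g=np.array([406,56,25.]); tcp=g+19*u; print(tcp)
plan([((500,20,220),tool(12)),(tcp-110*u,Q)],maxmm=45)
E
```

```text
[401.18989867  54.9775814    6.6474093 ]
travel [[-11.4, -37.9, -2.8], [-9.1, -38.5, -2.8], [-6.9, -38.9, -2.8], [-4.4, -39.3, -2.8], [-2.2, -39.6, -2.9], [-20.3, -18.2, 35.7], [-17.1, -18.3, 37.4], [-13.8, -18.2, 38.6]] 
twist [[-0.01, 0.02, -3.4], [-0.0, 0.02, -3.41], [-0.01, 0.02, -3.4], [-0.01, 0.02, -3.41], [-0.01, 0.02, -3.4], [0.0, -5.0, 0.0], [0.0, -5.0, 0.0], [0.0, -5.0, 0.0]]
```

>>> move_arm(travel=[[-11,-38,-3],[-9,-38,-3],[-7,-39,-3],[-4,-39,-3],[-2,-40,-2],[-20,-18,36],[-17,-18,37],[-14,-18,39],[0,0,0]], twist=[[0,0,-3.4],[0,0,-3.4],[0,0,-3.4],[0,0,-3.4],[0,0,-3.4],[0,-5,0],[0,-5,0],[0,-5,0],[0,0,0]], gripper=1)

```text
time: 29.9
tcp_pos: [428.4, 61.4, 111.2]
eef_rot: [3.069, 0.328, -0.414]
force: [0.8, -0.5, 0.7]
gripper_width: 85.4
grasp_force: 0.0
```

Run:
```python
from h import *
st()
look('side',['block_1'],6); p=look('wrist',['block_1'],3)
cv2.imwrite('pics/t7.png',topview(p,40,350,500,-40,140,3)[:,:,::-1])
Q=tiltb(12,-15); u=Q.as_matrix()[:,2]
tcp=np.array([406,56,25.])+19*u
plan([(tcp-60*u,Q),(tcp,Q)],maxmm=35)
```

```text
t 29.9 tcp [428.4  61.4 111.2] w 85.4 gf 0.0 F [ 0.8 -0.5  0.7] q [ 0.05  0.35 -0.39  2.02  0.11  1.07 -1.76]
[[0.942, 0.211, -0.259], [0.204, -0.977, -0.055], [-0.265, -0.001, -0.964]]
side block_1 [([410, 58, 0], 0.97), ([540, -169, 44], 0.88), ([571, -184, 36], 0.4)]
wrist block_1 [([406, 56, 0], 0.68)]
travel [[-1.1, -0.9, 26.2], [-1.0, -0.9, 26.2], [-0.0, 0.0, 30.0], [-0.0, 0.0, 30.0]] 
twist [[0.0, -0.08, -0.02], [0.0, -0.09, -0.02], [0.0, 0.0, -0.0], [0.0, 0.0, -0.0]]
```

View pics/t7.png

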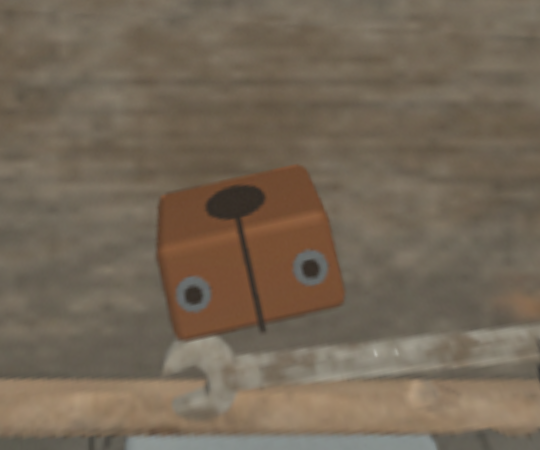

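The block top centre is at px (252,282), i.e. (406,56), as expected. Descending.

>>> move_arm(travel=[[-1,-1,26],[-1,-1,26],[0,0,30],[0,0,29],[0,0,0]], twist=[[0,0,0],[0,0,0],[0,0,0],[0,0,0],[0,0,0]])

```text
time: 30.72
tcp_pos: [400.2, 54.9, 6.9]
eef_rot: [3.071, 0.321, -0.405]
force: [0.5, -0.6, 0.7]
gripper_width: 85.4
grasp_force: 0.0
```

>>> move_arm(travel=[[0,0,0],[0,0,0],[0,0,0],[0,0,0],[0,0,0],[0,0,-40],[0,0,-40],[0,0,-40],[0,0,-40],[0,0,0]], twist=[[0,0,0],[0,0,0],[0,0,0],[0,0,0],[0,0,0],[0,0,0],[0,0,0],[0,0,0],[0,0,0],[0,0,0]], gripper=-1)

```text
time: 31.98
tcp_pos: [443.6, 64.7, 164.9]
eef_rot: [3.073, 0.322, -0.394]
force: [-0.3, -0.0, -2.0]
gripper_width: 57.7
grasp_force: 66.2
```

Run:
```python
from h import *
st()
plan([((500,0,190),tool(5)),((592,-178,190),tool(-5)),((592,-178,72),tool(-5))],maxmm=42)
```

```text
t 31.98 tcp [443.6  64.7 164.9] w 57.7 gf 66.2 F [-0.3 -0.  -2. ] q [ 0.06  0.29 -0.39  1.95  0.09  1.18 -1.74]
[[0.947, 0.207, -0.247], [0.201, -0.978, -0.053], [-0.252, 0.0, -0.968]]
travel [[11.4, 25.0, -11.6], [13.3, 24.5, -10.7], [15.1, 23.8, -9.6], [15.2, 37.1, -0.0], [16.5, 36.5, -0.0], [17.8, 35.9, -0.0], [19.0, 35.3, -0.0], [20.3, 34.6, -0.0], [-0.0, -0.0, 39.3], [-0.0, -0.0, 39.3], [-0.0, -0.0, 39.4]] 
twist [[0.3, 4.87, 2.31], [0.3, 4.86, 2.31], [0.31, 4.87, 2.31], [-0.0, -0.0, 2.0], [-0.0, -0.0, 2.0], [-0.0, -0.0, 2.0], [-0.0, -0.0, 2.0], [-0.0, -0.0, 2.0], [-0.0, -0.0, -0.0], [-0.0, -0.0, -0.0], [-0.0, -0.0, -0.0]]
```

>>> move_arm(travel=[[11,25,-12],[13,25,-11],[15,24,-9],[15,37,0],[17,37,0],[18,36,0],[19,35,0],[20,35,0],[0,0,39],[0,0,39],[0,0,39],[0,0,0]], twist=[[0.3,4.9,2.3],[0.3,4.9,2.3],[0.3,4.9,2.3],[0,0,2],[0,0,2],[0,0,2],[0,0,2],[0,0,2],[0,0,0],[0,0,0],[0,0,0],[0,0,0]])

```text
time: 33.48
tcp_pos: [586.7, -179.5, 66.8]
eef_rot: [-3.139, 0.136, 0.016]
force: [-0.0, -0.5, -0.5]
gripper_width: 57.7
grasp_force: 66.2
```

>>> move_arm(travel=[[0,0,0],[0,0,0],[0,0,0],[0,0,-40],[0,0,-50],[-20,0,-50],[-30,0,-20],[-20,0,0],[0,0,0]], twist=[[0,0,0],[0,0,0],[0,0,0],[0,0,0],[0,0,0],[0,0,0],[0,0,0],[0,0,0],[0,0,0]], gripper=0.7)

```text
time: 34.6
tcp_pos: [519.3, -174.0, 230.8]
eef_rot: [3.137, -0.137, -0.005]
force: [-0.3, -0.0, 0.1]
gripper_width: 72.3
grasp_force: 0.0
```

Run:
```python
from h import *
st()
look('side',['block_1'],6);look('scene',['block_1','tote','tote_handle'],6)
p=look('wrist',['block_1','spacer_t1','lid_hinge','lid_edge','button_pivot','button_end','hopper_mouth'],5)
cv2.imwrite('pics/t8.png',topview(p,60,440,700,-340,-90)[:,:,::-1])
```

```text
t 34.6 tcp [ 519.3 -174.   230.8] w 72.3 gf 0.0 F [-0.3 -0.   0.1] q [ 0.38  0.21 -0.21  1.85  0.05  1.08 -1.5 ]
[[0.996, -0.087, -0.003], [-0.087, -0.996, -0.002], [-0.003, 0.002, -1.0]]
side block_1 [([614, -180, 11], 0.87), ([541, -168, 43], 0.8), ([575, -184, 29], 0.56)]
scene block_1 [([540, -173, 46], 0.49), ([611, -179, 7], 0.44)]
scene tote [([469, 338, -2], 0.93), ([689, 36, 2], 0.74), ([463, -160, 127], 0.54)]
scene tote_handle [([611, -179, 11], 0.69), ([470, 338, 2], 0.68), ([467, 332, 111], 0.63), ([569, -215, 3], 0.28)]
wrist block_1 [([572, -187, 28], 0.76), ([610, -178, 8], 0.57), ([536, -169, 46], 0.57)]
wrist spacer_t1 [([546, -273, 28], 0.93), ([624, -262, 28], 0.72), ([511, -209, 66], 0.71), ([505, -296, 29], 0.66), ([583, -311, 33], 0.66)]
wrist lid_hinge [([653, -228, 112], 0.78)]
wrist lid_edge []
wrist button_pivot []
wrist button_end [([467, -158, 129], 0.9)]
wrist hopper_mouth [([562, -217, 112], 0.81), ([458, -204, 140], 0.4)]
```

View pics/t8.png

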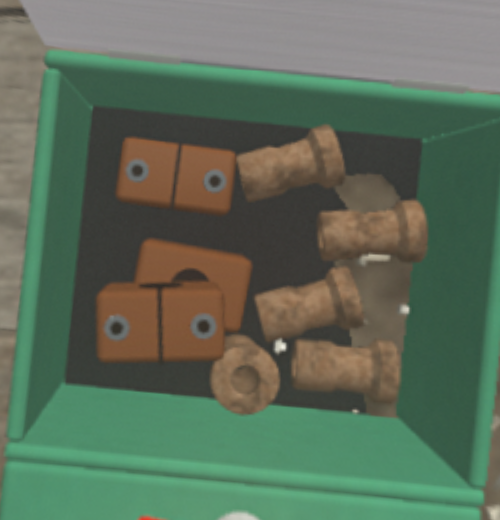

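All eight rusty parts now lie in the hopper: the third block is at px (175,175), and the standing spacer and the tilted block are well below the rim. Now the lid: closed fingers go behind it near the free edge and sweep it shut.

```bash
cat >> h.py <<'E'
def T(x,y,z): return M*[1,1,0]+Ry.apply([x,y,0])+[0,0,z]
def lidpt(phi,push=0,d=160):
    c,s=np.cos(phi),np.sin(phi)
    x=88+(176*-c+8*s if c<0 else -d*c+8*s)+11-push*s
    return T(x,0,112+d*s+8*c-push*c)
E
python3 - <<'E'
from h import *
Q=tool(TY)
a=lidpt(1.85); print(a)
plan([(T(0,0,340),Q),(a*[1,1,0]+[0,0,340],Q),(a,Q,2)],maxmm=50)
print('sweep')
ph=np.linspace(1.75,0.0,18)
plan([(lidpt(f,4),Q) for f in ph],maxmm=60,start=(a,Q))
E
```

```text
[ 717.60352472 -229.52605575  263.5993105 ]
travel [[15.3, 12.8, -36.9], [15.4, 12.8, -36.9], [15.5, 12.8, -36.8], [38.8, -0.0, -0.0], [38.8, -0.0, -0.0], [38.8, -0.0, -0.0], [38.8, -0.0, -0.0], [-0.0, -0.0, 38.2], [-0.0, -0.0, 38.2]] 
twist [[0.02, 0.09, 0.01], [0.03, 0.1, 0.02], [0.02, 0.09, 0.01], [-0.0, 0.0, 0.0], [-0.0, 0.0, 0.0], [-0.0, 0.0, 0.0], [-0.0, 0.0, 0.0], [-0.0, 0.0, 0.0], [-0.0, 0.0, 0.0]]
sweep
travel [[-20.9, 0.0, -5.1], [-17.9, -0.0, -2.5], [-17.7, 0.0, -0.9], [-16.4, -0.0, 0.9], [-16.3, -0.0, 2.6], [-15.9, 0.0, 4.2], [-15.4, 0.0, 5.8], [-14.7, 0.0, 7.4], [-13.9, 0.0, 8.9], [-12.9, 0.0, 10.2], [-11.8, 0.0, 11.5], [-10.5, 0.0, 12.7], [-9.2, 0.0, 13.7], [-7.7, 0.0, 14.5], [-6.2, -0.0, 15.3], [-4.6, -0.0, 15.8], [-2.9, 0.0, 16.2], [-1.3, -0.0, 16.4]] 
twist [[0.0, 0.0, 0.0], [0.0, 0.0, 0.0], [0.0, 0.0, 0.0], [0.0, 0.0, 0.0], [0.0, 0.0, 0.0], [0.0, 0.0, 0.0], [0.0, 0.0, 0.0], [0.0, 0.0, 0.0], [0.0, 0.0, 0.0], [0.0, 0.0, 0.0], [0.0, 0.0, 0.0], [0.0, 0.0, 0.0], [0.0, 0.0, 0.0], [0.0, 0.0, 0.0], [0.0, 0.0, 0.0], [0.0, 0.0, 0.0], [0.0, 0.0, 0.0], [0.0, 0.0, 0.0]]
```

>>> move_arm(travel=[[15,13,-37],[15,13,-37],[16,13,-37],[39,0,0],[39,0,0],[39,0,0],[39,0,0],[0,0,38],[0,0,38],[0,0,0]], twist=[[0,0,0],[0,0,0],[0,0,0],[0,0,0],[0,0,0],[0,0,0],[0,0,0],[0,0,0],[0,0,0],[0,0,0]], gripper=-1, force=30)

```text
time: 36.55
tcp_pos: [716.6, -229.8, 260.5]
eef_rot: [-3.139, 0.136, 0.016]
force: [-0.3, 0.4, 0.6]
gripper_width: -0.2
grasp_force: 0.0
```

Run:
```python
from h import *
st()
look('side',['lid_edge','lid_hinge'],name='s9')
look('scene',['lid_edge','lid_hinge'])
```

```text
t 36.55 tcp [ 716.6 -229.8  260.5] w -0.2 gf 0.0 F [-0.3  0.4  0.6] q [ 0.33  0.54 -0.17  1.32  0.09  1.3  -1.5 ]
[[0.996, -0.086, -0.01], [-0.086, -0.996, 0.001], [-0.01, 0.0, -1.0]]
side lid_edge [([669, -225, 290], 0.64), ([569, -188, 31], 0.34)]
side lid_hinge [([652, -226, 111], 0.67)]
scene lid_edge [([674, -227, 286], 0.84)]
scene lid_hinge [([649, -227, 115], 0.89)]
```

View pics/s9.png

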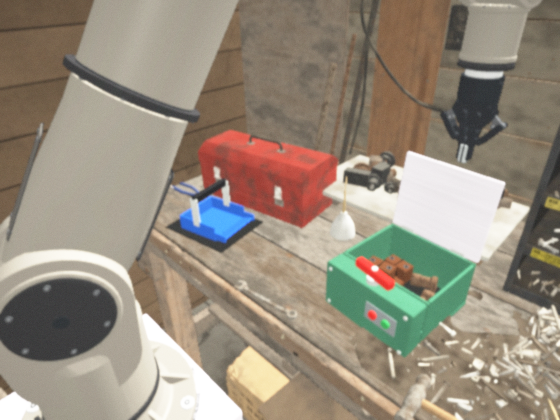

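The gripper (px 463,150) is behind the open lid, fingers closed, and the tote stands on its mat. I'll sweep most of the way, then check.

>>> move_arm(travel=[[-21,0,-5],[-18,0,-2],[-18,0,-1],[-16,0,1],[-16,0,3],[-16,0,4],[-15,0,6],[-15,0,7],[-14,0,9],[-13,0,10],[-12,0,12],[-11,0,13],[0,0,0]], twist=[[0,0,0],[0,0,0],[0,0,0],[0,0,0],[0,0,0],[0,0,0],[0,0,0],[0,0,0],[0,0,0],[0,0,0],[0,0,0],[0,0,0],[0,0,0]])

```text
time: 38.48
tcp_pos: [532.6, -214.2, 207.3]
eef_rot: [3.138, -0.136, -0.009]
force: [-0.1, 0.5, -0.4]
gripper_width: -0.0
grasp_force: 0.0
```

Run:
```python
from h import *
st()
Q=tool(TY)
look('side',['lid_edge','lid_hinge'])
look('scene',['lid_edge','lid_hinge'])
plan([(lidpt(f,4),Q) for f in (.5,.4,.3,.2,.1,0)]+[(T(-66,0,117),Q)],maxmm=60)
```

```text
t 38.48 tcp [ 532.6 -214.2  207.3] w -0.0 gf 0.0 F [-0.1  0.5 -0.4] q [ 0.43  0.28 -0.19  1.82  0.06  1.05 -1.44]
[[0.996, -0.087, -0.006], [-0.087, -0.996, -0.001], [-0.006, 0.001, -1.0]]
side lid_edge [([672, -230, 287], 0.95)]
side lid_hinge [([649, -224, 111], 0.7), ([463, -158, 136], 0.61)]
scene lid_edge [([672, -226, 286], 0.96)]
scene lid_hinge [([610, -181, 10], 0.6), ([648, -228, 111], 0.56), ([487, 242, 18], 0.19)]
travel [[-10.3, -0.7, 15.7], [-7.4, -0.0, 14.2], [-5.8, -0.0, 14.9], [-4.4, -0.0, 15.4], [-2.7, -0.0, 15.8], [-1.2, -0.0, 15.9], [-5.0, -0.0, -1.0]] 
twist [[0.07, 0.24, 0.05], [0.0, -0.0, 0.0], [0.0, -0.0, 0.0], [0.0, -0.0, 0.0], [0.0, -0.0, 0.0], [0.0, -0.0, 0.0], [0.0, -0.0, 0.0]]
```

Run:
```python
from h import *
a=look('side',['lid_edge']);b=optics.grab_frame('scene')
f=lambda p,x0,y0:cv2.resize(p['frame'][y0:y0+220,x0:x0+200],(400,440))
cv2.imwrite('pics/c10.png',np.hstack([f(a,330,120),f(b,260,20)])[:,:,::-1])
```

```text
side lid_edge [([672, -226, 286], 0.78)]
```

View pics/c10.png

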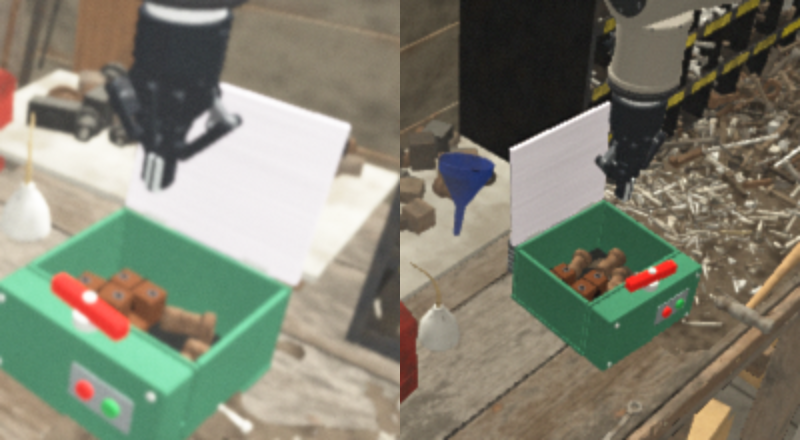

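Run:
```python
from h import *
p=optics.grab_frame('side');E=np.array(p['extrinsics'])
for w in ((532.6,-214.2,207.3),(716.6,-229.8,260.5),(672,-227,287),(651,-224,112)):
    c=(np.array(w)-E[:3,3])@E[:3,:3]; print(w,p['cx']+p['fx']*c[0]/c[2],p['cy']+p['fy']*c[1]/c[2])
Q=tool(TY)
plan([(T(0,0,345),Q),(T(150,0,345),Q),(T(150,0,235),Q)],maxmm=55)
```

```text
(532.6, -214.2, 207.3) 405.5863483153711 224.27165823024143
(716.6, -229.8, 260.5) 460.09067563115195 170.24129330512895
(672, -227, 287) 452.10837743295895 164.94445761372793
(651, -224, 112) 430.8240142379412 240.50056685490273
travel [[9.6, -0.2, -45.8], [9.7, -0.2, -45.9], [9.8, -0.2, -45.8], [50.0, -0.0, 0.0], [50.0, -0.0, 0.0], [50.0, -0.0, 0.0], [-0.0, -0.0, 36.7], [-0.0, -0.0, 36.7], [-0.0, -0.0, 36.6]] 
twist [[0.02, 0.09, 0.02], [0.03, 0.09, 0.01], [0.02, 0.09, 0.02], [0.0, -0.0, -0.0], [0.0, -0.0, -0.0], [0.0, -0.0, -0.0], [0.0, -0.0, -0.0], [0.0, -0.0, -0.0], [0.0, -0.0, -0.0]]
```

The projection shows the visible fingertips about 10 px (about 22 mm) above the nominal TCP, so the sweep passed just over the lid edge. I'll redo it 25 mm lower.

>>> move_arm(travel=[[10,0,-46],[10,0,-46],[10,0,-46],[50,0,0],[50,0,0],[50,0,0],[0,0,37],[0,0,37],[0,0,36],[0,0,0]], twist=[[0,0,0],[0,0,0],[0,0,0],[0,0,0],[0,0,0],[0,0,0],[0,0,0],[0,0,0],[0,0,0],[0,0,0]])

```text
time: 40.22
tcp_pos: [711.5, -229.4, 231.8]
eef_rot: [-3.139, 0.136, 0.015]
force: [0.1, 0.1, 0.4]
gripper_width: 0.1
grasp_force: 0.0
```

>>> move_arm(travel=[[-15,0,0],[-15,0,0],[-15,0,0],[-10,0,0],[-10,0,0],[0,0,0]], twist=[[0,0,0],[0,0,0],[0,0,0],[0,0,0],[0,0,0],[0,0,0]])

```text
time: 40.98
tcp_pos: [647.7, -224.3, 235.6]
eef_rot: [3.137, -0.136, -0.007]
force: [-0.7, 0.3, 1.0]
gripper_width: -0.1
grasp_force: 0.1
```

Run:
```python
from h import *
st()
look('side',['lid_edge'])
look('scene',['lid_edge'])
```

```text
t 40.98 tcp [ 647.7 -224.3  235.6] w -0.1 gf 0.1 F [-0.7  0.3  1. ] q [ 0.38  0.43 -0.19  1.53  0.09  1.19 -1.49]
[[0.996, -0.087, -0.005], [-0.087, -0.996, -0.001], [-0.005, 0.002, -1.0]]
side lid_edge [([628, -221, 289], 0.71)]
scene lid_edge [([628, -220, 286], 0.89)]
```

Run:
```python
from h import *
Q=tool(TY); o=np.array([0,0,-22])
plan([(lidpt(f,3)+o,Q) for f in np.linspace(1.35,.25,14)],maxmm=60)
```

```text
travel [[-16.9, -0.9, -11.8], [-13.1, 0.0, 3.1], [-12.9, 0.0, 4.2], [-12.5, 0.0, 5.3], [-12.0, 0.0, 6.3], [-11.4, 0.0, 7.3], [-10.7, 0.0, 8.3], [-10.0, 0.0, 9.1], [-9.2, 0.0, 9.9], [-8.3, 0.0, 10.7], [-7.4, 0.0, 11.3], [-6.4, 0.0, 12.0], [-5.4, 0.0, 12.4], [-4.3, 0.1, 12.8]] 
twist [[0.09, 0.28, 0.03], [-0.0, 0.0, 0.0], [-0.0, 0.0, 0.0], [-0.0, 0.0, 0.0], [-0.0, 0.0, 0.0], [-0.0, 0.0, 0.0], [-0.0, 0.0, 0.0], [-0.0, 0.0, 0.0], [-0.0, 0.0, 0.0], [-0.0, 0.0, 0.0], [-0.0, 0.0, 0.0], [-0.0, 0.0, 0.0], [-0.0, 0.0, 0.0], [-0.0, 0.0, 0.0]]
```

>>> move_arm(travel=[[-17,-1,-9],[-13,0,3],[-13,0,4],[-12,0,5],[-12,0,6],[-11,0,7],[-11,0,8],[-10,0,9],[-9,0,10],[-8,0,11],[-7,0,11],[-6,0,12],[-5,0,12],[-4,0,12],[0,0,0]], twist=[[0,0,0],[0,0,0],[0,0,0],[0,0,0],[0,0,0],[0,0,0],[0,0,0],[0,0,0],[0,0,0],[0,0,0],[0,0,0],[0,0,0],[0,0,0],[0,0,0],[0,0,0]])

```text
time: 43.05
tcp_pos: [509.6, -211.1, 133.6]
eef_rot: [3.138, -0.136, -0.01]
force: [-0.9, 0.5, 0.8]
gripper_width: 0.1
grasp_force: 0.0
```

Run:
```python
from h import *
st()
look('side',['lid_edge'])
look('scene',['lid_edge','lid_hinge'])
Q=tool(TY); o=np.array([0,0,-22])
plan([(lidpt(f,3)+o,Q) for f in (.16,.08,0)],maxmm=60)
```

```text
t 43.05 tcp [ 509.6 -211.1  133.6] w 0.1 gf 0.0 F [-0.9  0.5  0.8] q [ 0.44  0.32 -0.2   1.94  0.08  0.89 -1.46]
[[0.996, -0.086, -0.006], [-0.086, -0.996, -0.0], [-0.006, 0.001, -1.0]]
side lid_edge [([481, -208, 146], 0.77)]
scene lid_edge [([480, -207, 145], 0.89), ([611, -176, 13], 0.28)]
scene lid_hinge [([650, -226, 111], 0.97), ([467, 333, 109], 0.53)]
travel [[-5.6, 0.1, 14.6], [-1.9, 0.0, 12.7], [-0.9, 0.0, 12.7]] 
twist [[0.08, 0.23, 0.05], [-0.0, -0.0, -0.0], [-0.0, -0.0, -0.0]]
```

>>> move_arm(travel=[[-1,0,10],[0,0,8],[0,0,6],[0,0,3],[0,0,2],[0,0,0]], twist=[[0,0,0],[0,0,0],[0,0,0],[0,0,0],[0,0,0],[0,0,0]])

```text
time: 44.05
tcp_pos: [509.0, -211.2, 107.0]
eef_rot: [3.137, -0.136, -0.008]
force: [-12.8, 4.3, 27.9]
gripper_width: 0.2
grasp_force: 14.3
```

Run:
```python
from h import *
st()
look('side',['lid_edge','button_pivot','button_end'])
look('scene',['lid_edge','button_pivot','button_end'])
```

```text
t 44.05 tcp [ 509.  -211.2  107. ] w 0.2 gf 14.3 F [-12.8   4.3  27.9] q [ 0.44  0.35 -0.2   1.97  0.09  0.84 -1.47]
[[0.996, -0.087, -0.005], [-0.087, -0.996, -0.001], [-0.005, 0.002, -1.0]]
side lid_edge [([478, -209, 118], 0.7)]
side button_pivot [([453, -206, 143], 0.6)]
side button_end [([461, -157, 136], 0.63)]
scene lid_edge [([474, -204, 114], 0.95), ([375, 558, -2], 0.5)]
scene button_pivot [([453, -204, 137], 0.46)]
scene button_end [([464, -160, 131], 0.69), ([471, 337, -1], 0.42)]
```

The lid is shut (edge z about 116 mm, 28 N against the rim). Next the turnbutton: go up, around to the front of its left end, then sweep.

```bash
cat >> h.py <<'E'
def btn(th,r=33,off=20,z=103):
    s,c=np.sin(th),np.cos(th); return T(-112+r*s-off*c, r*c+off*s, z)
E
python3 - <<'E'
from h import *
Q=tool(TY); p=np.array(readout.sense()['tcp_pos'])
a=T(-147,33,190); b=T(-147,33,103)
plan([((p[0],p[1],190),Q,2),(a,Q),(b,Q,3)],maxmm=40)
print('sweep')
plan([(btn(t),Q) for t in np.arange(0,1.35,.12)],maxmm=60,start=(b,Q))
E
```

```text
travel [[-0.1, 0.0, -27.7], [-0.1, 0.1, -27.6], [-0.1, -0.0, -27.7], [-30.9, -11.0, 0.0], [-30.9, -10.9, 0.0], [-30.9, -11.0, 0.0], [-0.0, -0.0, 29.0], [-0.0, -0.0, 29.0], [-0.0, -0.0, 29.0]] 
twist [[0.03, 0.09, 0.01], [0.03, 0.09, 0.01], [0.03, 0.09, 0.01], [-0.0, -0.0, 0.0], [-0.0, -0.0, 0.0], [-0.0, -0.0, 0.0], [-0.0, -0.0, 0.0], [-0.0, -0.0, 0.0], [-0.0, -0.0, 0.0]]
sweep
travel [[15.0, -0.0, -0.0], [4.1, -2.2, -0.0], [4.3, -1.6, -0.0], [4.5, -1.1, -0.0], [4.6, -0.6, -0.0], [4.6, -0.0, -0.0], [4.6, 0.5, 0.0], [4.5, 1.1, 0.0], [4.4, 1.6, 0.0], [4.1, 2.1, 0.0], [3.8, 2.6, 0.0], [3.5, 3.0, 0.0]] 
twist [[0.0, 0.0, 0.0], [0.0, 0.0, 0.0], [0.0, 0.0, 0.0], [0.0, 0.0, 0.0], [0.0, 0.0, 0.0], [0.0, 0.0, 0.0], [0.0, 0.0, 0.0], [0.0, 0.0, 0.0], [0.0, 0.0, 0.0], [0.0, 0.0, 0.0], [0.0, 0.0, 0.0], [0.0, 0.0, 0.0]]
```

>>> move_arm(travel=[[0,0,-28],[0,0,-28],[0,0,-27],[-31,-11,0],[-31,-11,0],[-31,-11,0],[0,0,29],[0,0,29],[0,0,27],[0,0,0]], twist=[[0,0,0],[0,0,0],[0,0,0],[0,0,0],[0,0,0],[0,0,0],[0,0,0],[0,0,0],[0,0,0],[0,0,0]])

```text
time: 45.7
tcp_pos: [418.3, -169.9, 102.8]
eef_rot: [3.139, -0.136, -0.012]
force: [-0.1, 0.8, 0.8]
gripper_width: -0.0
grasp_force: 0.0
```

Run:
```python
from h import *
st(); print(T(-147,33,103))
look('side',['lid_edge','button_pivot','button_end'])
look('scene',['lid_edge','button_pivot','button_end'])
plan([(btn(t),tool(TY)) for t in np.arange(0,1.35,.12)],maxmm=60)
```

```text
t 45.7 tcp [ 418.3 -169.9  102.8] w -0.0 gf 0.0 F [-0.1  0.8  0.8] q [ 0.44  0.22 -0.22  2.18  0.07  0.76 -1.48]
[[0.996, -0.086, -0.008], [-0.086, -0.996, 0.0], [-0.008, 0.0, -1.0]]
[ 419.43551889 -170.31368078  103.        ]
side lid_edge [([474, -206, 117], 0.88)]
side button_pivot [([452, -202, 144], 0.88), ([650, -221, 112], 0.29)]
side button_end [([460, -157, 134], 0.88)]
scene lid_edge [([476, -208, 114], 0.58)]
scene button_pivot [([452, -205, 138], 0.56)]
scene button_end [([468, -164, 129], 0.41)]
travel [[14.8, -0.1, 1.6], [4.1, -2.1, 0.0], [4.3, -1.7, 0.0], [4.5, -1.1, 0.0], [4.6, -0.6, 0.0], [4.6, 0.0, 0.0], [4.6, 0.5, 0.0], [4.5, 1.1, 0.0], [4.3, 1.6, 0.0], [4.1, 2.1, 0.0], [3.9, 2.6, 0.0], [3.5, 3.1, 0.0]] 
twist [[0.09, 0.21, 0.04], [-0.0, -0.0, -0.0], [-0.0, -0.0, -0.0], [-0.0, -0.0, -0.0], [-0.0, -0.0, -0.0], [-0.0, -0.0, -0.0], [-0.0, -0.0, -0.0], [-0.0, -0.0, -0.0], [-0.0, -0.0, -0.0], [-0.0, -0.0, -0.0], [-0.0, -0.0, -0.0], [-0.0, -0.0, -0.0]]
```

Lid stays shut. Sweeping the button.

>>> move_arm(travel=[[15,0,0],[4,-2,0],[4.5,-1.5,0],[4.5,-1,0],[4.5,-0.5,0],[4.5,0,0],[4.5,0.5,0],[4.5,1,0],[4.5,1.5,0],[4,2,0],[4,2.5,0],[3.5,3,0],[0,0,0]], twist=[[0,0,0],[0,0,0],[0,0,0],[0,0,0],[0,0,0],[0,0,0],[0,0,0],[0,0,0],[0,0,0],[0,0,0],[0,0,0],[0,0,0],[0,0,0]])

```text
time: 47.72
tcp_pos: [480.9, -181.4, 103.8]
eef_rot: [3.138, -0.136, -0.007]
force: [-0.1, 0.5, -0.1]
gripper_width: -0.4
grasp_force: 0.0
```

Run:
```python
from h import *
st()
look('side',['button_pivot','button_end'])
look('scene',['button_pivot','button_end'])
plan([(btn(t),tool(TY)) for t in (1.4,1.5,1.57)],maxmm=60)
```

```text
t 47.73 tcp [ 480.9 -181.4  103.8] w -0.4 gf 0.0 F [-0.1  0.5 -0.1] q [ 0.42  0.31 -0.22  2.05  0.09  0.8  -1.51]
[[0.996, -0.087, -0.005], [-0.087, -0.996, -0.001], [-0.004, 0.001, -1.0]]
side button_pivot [([454, -205, 144], 0.78), ([495, -204, 132], 0.36)]
side button_end [([496, -202, 131], 0.76), ([452, -204, 145], 0.68)]
scene button_pivot [([454, -203, 142], 0.56)]
scene button_end [([500, -205, 129], 0.66)]
travel [[2.3, 2.3, 0.8], [2.4, 3.0, 0.0], [1.5, 2.3, 0.0]] 
twist [[0.07, 0.26, 0.04], [0.0, 0.0, 0.0], [0.0, 0.0, 0.0]]
```

>>> move_arm(travel=[[1,2,0],[0.5,1.5,0],[0,1,0],[0,0,0]], twist=[[0,0,0],[0,0,0],[0,0,0],[0,0,0]])

```text
time: 48.52
tcp_pos: [481.9, -185.4, 103.8]
eef_rot: [3.138, -0.136, -0.007]
force: [1.6, 4.0, 0.2]
gripper_width: -0.3
grasp_force: 1.8
```

>>> move_arm(travel=[[0,-8,0],[0,0,-40],[0,0,-50],[0,0,-50],[0,-50,0],[0,0,0],[0,0,0]], twist=[[0,0,0],[0,0,0],[0,0,0],[0,0,0],[0,0,0],[0,0,0],[0,0,0]])

```text
time: 49.4
tcp_pos: [487.1, -127.9, 243.5]
eef_rot: [3.137, -0.135, -0.008]
force: [0.8, -0.7, -0.2]
gripper_width: -0.2
grasp_force: 0.0
```

Run:
```python
from h import *
st()
a=look('side',['button_pivot','button_end','lid_edge','tote','mat'])
b=look('scene',['button_pivot','button_end','lid_edge','tote','oil_can','tape_measure','block_1'])
f=lambda p,x0,y0:cv2.resize(p['frame'][y0:y0+220,x0:x0+200],(400,440))
cv2.imwrite('pics/c12.png',np.hstack([f(a,300,150),f(b,260,80)])[:,:,::-1])
```

```text
t 49.4 tcp [ 487.1 -127.9  243.5] w -0.2 gf 0.0 F [ 0.8 -0.7 -0.2] q [ 0.37  0.13 -0.26  1.92  0.04  1.1  -1.57]
[[0.996, -0.086, -0.005], [-0.086, -0.996, -0.001], [-0.005, 0.002, -1.0]]
side button_pivot [([452, -204, 142], 0.76), ([688, 36, 0], 0.69)]
side button_end [([494, -208, 135], 0.72)]
side lid_edge [([475, -208, 117], 0.78)]
side tote [([468, 331, 2], 0.95)]
side mat [([468, 330, 2], 0.67)]
scene button_pivot [([454, -203, 141], 0.6)]
scene button_end [([498, -213, 130], 0.56)]
scene lid_edge [([477, -206, 117], 0.7)]
scene tote [([470, 339, -2], 0.62)]
scene oil_can [([687, 37, 3], 0.88), ([376, 558, 0], 0.23)]
scene tape_measure [([486, 243, 15], 0.61), ([654, -224, 113], 0.6)]
scene block_1 []
```

View pics/c12.png

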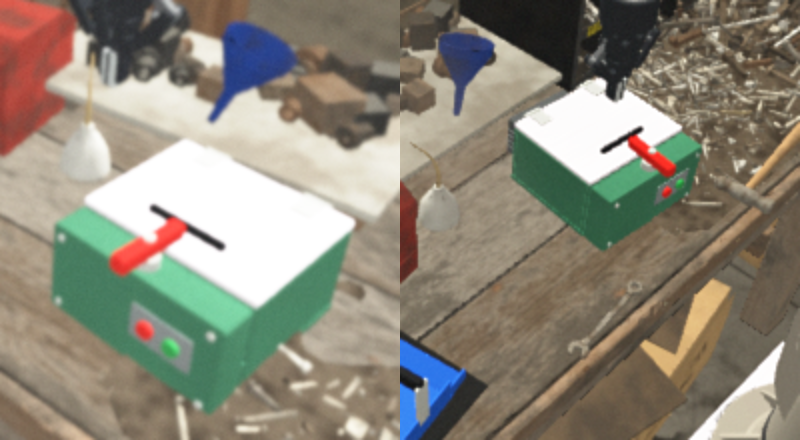

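The lid is shut flat and the red button stands square across its front edge. The bench is clear of blocks, and the tote is upright on its mat. Handing in.

```bash
python3 -c "
from h import *
print(r.hand_in())"
```

```text
the job is handed in; nothing more can be done
None
```

Job handed in, no verdict returned: my last checks showed all five spacers and three blocks in the hopper, the empty tote upright on the mat, the lid shut and the turnbutton square across it; the oil can and tape measure were left alone.

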